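# Move the casting rings to the cooling rack in reverse order

## Robot

A 6-joint arm with a two-finger parallel gripper is mounted at the origin on a cart in front of the work surface, level with it; the furniture and walls round the work are solid. World frame = base frame: x ahead of the robot, y to its left, z up, the work surface at z = 0. Lengths are in m, angles in rad, forces in N, time in s.
With the tool pointing down it reaches from about 0.3 to 0.825 m from the base axis. Payload 5.4 kg.
Tool frame: the origin (TCP) lies at the very end of the fingers, on their centre line; the grasp point (between the pads) lies 19 mm behind it (r.grip_point_offset is the z of the grasp point in the tool frame, in m); z points along the fingers, y is the direction in which the jaws open and shut (so a half turn about z gives the same grasp; the last joint's range is limited). The gripper opens to 92 mm and grips with 3 to 60 N. Pads are 20 mm wide; open, the fingers measure 128 mm over their backs; the gripper's body (75 mm by 189 mm) begins 69 mm behind the grasp point.
Start: joints at [1.024, 0.158, 1.597, -0, 1.386, -0.21], TCP at [0.19, 0.543, 0.18] pointing down, gripper open.
Joint ranges: [-2.91, 2.91], [-0.94, 2.29], [0.18, 2.7], [-1.29, 4.43], [0.17, 2.64], [-3, 3]. Speed limits (rad/s): [2.57, 2.57, 3.14, 3.14, 3.14, 3.14].

## Interface

Orientations are given as a unit quaternion [w, x, y, z].
In Python, from plant import r gives the robot as it stands. The module is installed in compiled form; this text tells all that it offers.
- The arm moves only by the tool arm_command, never from a script. Its argument "deltas" is a list of rows, each a list of 2 entries, a list of its own where there are three numbers: the shift along the tool's x, y, z in cm, then the turn about the tool's z in rad. A call has 1 to 10 rows; each row shifts and turns the commanded pose from where the row before left it, along the tool's axes as they then stand; what a row does not reach is not made up. A row lasts 1/12 s, in which the tool goes at most 41.7 mm and 7.16 degrees, less where a joint would pass 70% of its speed; a pose out of reach is approached as far as the arm can. A call with a gripper value outside its range is refused whole. "fingers" is the closure in counts, from 0 (fully open) to 255 (shut), set as the call begins (left out, the last holds). The fingers move at their own pace and stop on an object; "squeeze" is the grip in N (left out, the last holds). Time passes only in rows, so rows that do not move let the fingers close. It gives the time, the measured TCP pose, the force and the opening at its end, in the units of the state.
- r.get_state(): the state, without advancing time (a new reading comes with each control period).
- r.capture(name): name is "scene" or "top" or "wrist"; returns (picture, depth): 420x560x3 uint8, red, green, blue; 420x560 float32, m along the optical axis (not along the pixel's ray), 0 where there is no reading.
- r.camera_model(name): a dict with "fx", "fy", "cx", "cy" (pixels), "eye" and "orientation" of the camera in the world. Camera axes: x right, y down, z forward; pixel columns grow to the right and rows downward; lengths in m; the calibration is good to about 2 mm. A picture is of the moment at which its call begins: read the wrist's pose just before it. camera_model takes no time and is no camera call; for the wrist camera it gives the pose at the moment of the call.
- r.sign_off(): hands the job in, once; it reports no verdict.
The state is a dict: "clock": time; "qpos": joint angles; "dq": joint speeds; "joint_efforts": joint torques, N m; "tcp_pos": TCP position; "tcp_rot": TCP orientation; "ft_force": force on the tool from outside, world axes, zero at the start; "moment": the same for the moment, N m; "gripper_width": finger opening in m.
Only numpy, scipy, OpenCV 4.12 (cv2) and the standard library are available. Lean on these libraries where they do the work, as an engineer would, in place of code of your own. Each camera call takes 0.05 s, during which the arm holds its last target.

## Task

Move the four casting rings from the clay tiles of the dark loading rack to the cooling rack with the four round grey pads, one upright in the middle of each pad, in the reverse order: the ring that stood furthest left on the loading rack ends furthest right on the cooling rack, and so on along the row (left and right as the robot sees them). Never let a ring tip over, and leave all four standing free.

Things in the scene. Friction and masses are not known exactly. Their poses are not given: they have to be found in the camera images.
- loading_rack: source rack: flat dark steel plate 76 x 226 mm, top face 10 mm above the counter. Origin: centre of its underside, on the counter; x across the plate, y along the row (to the robot's left), turned up to 0.2 rad. Fixed. Carries four clay tiles at y = +87, +29, -29, -87 mm. Left of the racks stands a press, its near column (450 mm tall) at x 0.61, y 0.38 m.
- cooling_rack: target rack: bright aluminium plate of the same size (76 x 226 mm) with four equal round grey pads (55 mm across, their tops 13 mm above the counter) in a row at y = +87, +29, -29, -87 mm, x = 0; empty at the start. Origin: centre of its underside, on the counter; x across, y along the row to the robot's left, turned up to 0.2 rad. Fixed. Either rack may be the one nearer to the robot, the other rack stands behind it.
- ring_a_centre (a point): centre (half-way up, on the axis) of the largest casting ring: an upright grey steel cylinder filled with plaster, 48 mm in diameter, 50 mm high, loose, 0.06 to 0.4 kg; z axis up its own axis. It starts on the middle of seat_a on the loading rack.
- ring_b_centre (a point): centre (half-way up, on the axis) of the second largest casting ring: an upright grey steel cylinder filled with plaster, 40 mm in diameter, 46 mm high, loose, 0.06 to 0.4 kg; z axis up its own axis. It starts on the middle of seat_b on the loading rack.
- ring_c_centre (a point): centre (half-way up, on the axis) of the second smallest casting ring: an upright grey steel cylinder filled with plaster, 32 mm in diameter, 42 mm high, loose, 0.06 to 0.4 kg; z axis up its own axis. It starts on the middle of seat_c on the loading rack.
- ring_d_centre (a point): centre (half-way up, on the axis) of the smallest casting ring: an upright grey steel cylinder filled with plaster, 25 mm in diameter, 38 mm high, loose, 0.06 to 0.4 kg; z axis up its own axis. It starts on the middle of seat_d on the loading rack.
- seat_a: round flat clay tile under the largest ring, 56 mm across, 3 mm thick, fixed on the loading rack in any of its four places; shows that ring's place in the first row. Origin: centre of its underside, 10 mm above the counter.
- seat_b: round flat clay tile under the second largest ring, 48 mm across, 3 mm thick, fixed on the loading rack in any of its four places; shows that ring's place in the first row. Origin: centre of its underside, 10 mm above the counter.
- seat_c: round flat clay tile under the second smallest ring, 40 mm across, 3 mm thick, fixed on the loading rack in any of its four places; shows that ring's place in the first row. Origin: centre of its underside, 10 mm above the counter.
- seat_d: round flat clay tile under the smallest ring, 33 mm across, 3 mm thick, fixed on the loading rack in any of its four places; shows that ring's place in the first row. Origin: centre of its underside, 10 mm above the counter.
Mind the look-alikes: they are no part of the job. What is shaped like the part that bears ring_b_centre but purple or red is not meant.

How it is judged:
By the outcome, as a careful person would: the job done as asked, in the order asked, and still so for the second after the job is handed in, with the robot touching nothing.
It also fails if it takes over 93 s, if anything falls off the work surface, if the arm or the gripper's body presses on something with over 40 N, if the wrist force passes 120 N, or if a joint passes its speed limit or range.

## Working session

There is one attempt and no reset: what is moved stays moved. The work goes in short steps, Python scripts to look and compute and a tool call to move; the robot and the scene stay as the last step left them, time stands still between calls to the robot, and variables do not carry over. Pictures are saved under pics/ and viewed, and the job is handed in when it is done.

Besides the shell and the picture viewer there is one more tool, called after ">>>" by a JSON object that holds its "op" and its "data", one argument or row to a line. arm_command: Moves the arm, as the interface text tells. Its arguments: {"type":"object","properties":{"deltas":{"type":"array","items":{"type":"array"}},"fingers":{"type":"number"},"squeeze":{"type":"number"}},"required":["deltas"]}

```bash
mkdir -p pics; cat > h.py <<'E'
import numpy as np, cv2
from plant import r
def R(q):
    w,x,y,z=q
    return np.array([[1-2*(y*y+z*z),2*(x*y-z*w),2*(x*z+y*w)],[2*(x*y+z*w),1-2*(x*x+z*z),2*(y*z-x*w)],[2*(x*z-y*w),2*(y*z+x*w),1-2*(x*x+y*y)]])
def cap(n,f):
    m=r.camera_model(n); p,d=r.capture(n)
    cv2.imwrite(f'pics/{f}.png',p[:,:,::-1]); np.savez(f'pics/{f}.npz',p=p,d=d,**{k:np.array(v) for k,v in m.items()})
    return p,d,m
def ld(f):
    z=np.load(f'pics/{f}.npz'); return z['p'],z['d'],{k:z[k] for k in ('fx','fy','cx','cy','eye','orientation')}
def ray(m,u,v):
    d=R(m['orientation'])@np.array([(u-m['cx'])/m['fx'],(v-m['cy'])/m['fy'],1.]); return np.array(m['eye']),d
def plane(m,u,v,z):
    e,d=ray(m,u,v); return e+d*(z-e[2])/d[2]
def dep(m,u,v,dd):
    e,d=ray(m,u,v); return e+d*dd
def two(m1,p1,m2,p2):
    e1,d1=ray(m1,*p1); e2,d2=ray(m2,*p2)
    A=np.stack([d1,-d2],1); s=np.linalg.lstsq(A,e2-e1,rcond=None)[0]
    a=e1+s[0]*d1;b=e2+s[1]*d2
    return (a+b)/2,np.linalg.norm(a-b)
def proj(m,P):
    c=R(m['orientation']).T@(np.array(P)-np.array(m['eye'])); return c[0]/c[2]*m['fx']+m['cx'],c[1]/c[2]*m['fy']+m['cy']
E
python3 - <<'E'
from h import *
for n in ('scene','top','wrist'):
    p,d,m=cap(n,n+'0'); print(n,m)
print(r.get_state(),r.grip_point_offset)
E
```

```text
scene {'fx': 428.19389636040114, 'fy': 428.19389636040114, 'cx': 278.71646233050063, 'cy': 205.27981156848335, 'eye': array([-0.11509326,  0.54869203,  0.43328329]), 'orientation': array([ 0.23254681, -0.35730256,  0.76344323, -0.48519202])}
top {'fx': 408.3765434759698, 'fy': 408.3765434759698, 'cx': 275.3332866309868, 'cy': 213.1293801975331, 'eye': array([0.35553319, 0.01647046, 0.90119807]), 'orientation': array([-0.05669851,  0.70928778, -0.69932062,  0.06816742])}
wrist {'fx': 355.77372227158037, 'fy': 355.77372227158037, 'cx': 274.0206159268859, 'cy': 208.4243989354848, 'eye': array([0.11193544, 0.56983578, 0.38398023]), 'orientation': array([0.11961943, 0.80708146, 0.57209276, 0.08378893])}
{'clock': 0.15, 'qpos': array([ 1.02390028e+00,  1.58901867e-01,  1.59791070e+00,  8.46002783e-06,
        1.38621617e+00, -2.10100954e-01]), 'dq': array([-0.00036392, -0.00290836, -0.00495677, -0.00044586, -0.00061552,
        0.0002352 ]), 'joint_efforts': array([-7.72052681e-04, -3.85920060e+01, -3.22432351e+01,  7.00702867e-02,
        3.52337526e-02, -1.06609828e-04]), 'tcp_pos': array([0.18975533, 0.54223122, 0.17916266]), 'tcp_rot': array([-2.69199032e-04,  1.67603502e-01,  9.85854224e-01, -6.65684933e-04]), 'ft_force': array([ 0.7549916 , -0.04149018,  0.41477947]), 'moment': array([0.01652091, 0.02330946, 0.00864442]), 'gripper_width': 0.09166044089610927} -0.0187
```

View pics/scene0.png

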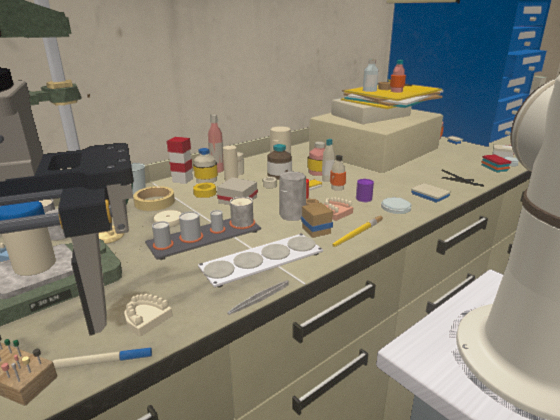

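View pics/top0.png

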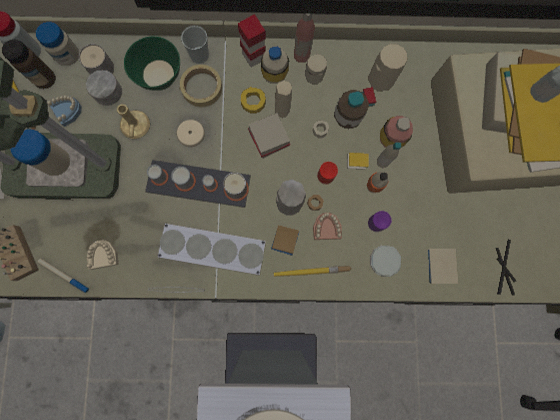

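View pics/wrist0.png

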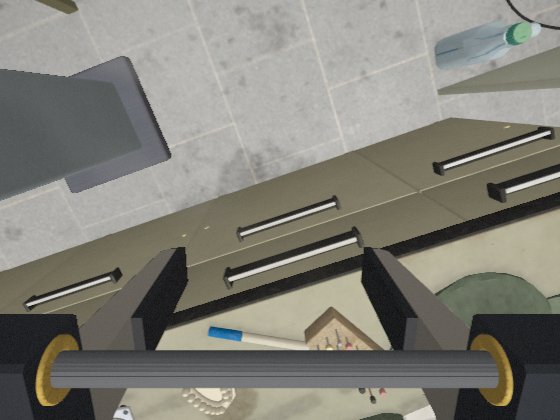

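The top view shows the loading rack at about (198,184), behind the cooling rack at (212,248). The scene view shows the same row, with a tall grey cylinder beside the racks that isn't part of the job. Next I'll crop in close and measure.

```bash
python3 - <<'E'
from h import *
p,d,m=ld('top0'); c=cv2.resize(p[145:285,135:315],None,fx=4,fy=4,interpolation=cv2.INTER_CUBIC); cv2.imwrite('pics/topcrop.png',c[:,:,::-1])
p,d,m2=ld('scene0'); c=cv2.resize(p[160:300,135:345],None,fx=3.8,fy=3.8,interpolation=cv2.INTER_CUBIC); cv2.imwrite('pics/scenecrop.png',c[:,:,::-1])
E
```

```text
(no output)
```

View pics/topcrop.png

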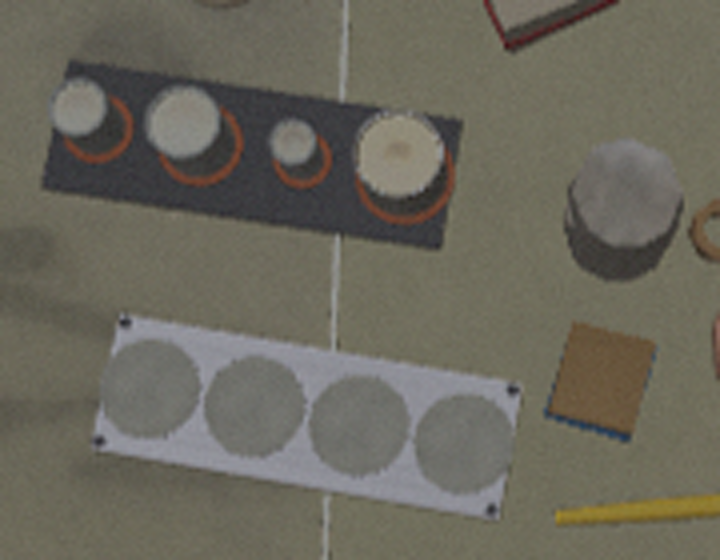

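View pics/scenecrop.png

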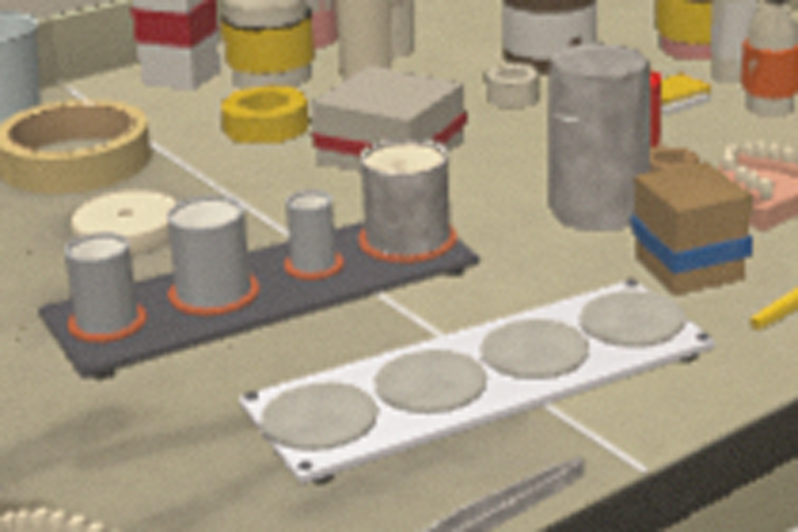

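Candidates in the top image:
- **Grey rings on clay tiles, left to right:** c (155,172), b (181,176), d (208,181), a (235,183).
- **Look-alikes to leave alone:** red cylinder (328,172), purple cylinder (380,220), tall grey cylinder (291,193).

The crop confirms the row is c, b, d, a. On the cooling rack it should therefore end up a, d, b, c from left to right.

```bash
cat > meas.py <<'E'
from h import *
def blobs(p,box,fn,amin):
    x0,y0,x1,y1=box; c=p[y0:y1,x0:x1]; mk=fn(c).astype(np.uint8)
    n,l,s,ce=cv2.connectedComponentsWithStats(mk); out=[]
    for i in range(1,n):
        if s[i,4]>=amin:
            cs,_=cv2.findContours((l==i).astype(np.uint8),cv2.RETR_EXTERNAL,cv2.CHAIN_APPROX_NONE)
            h=cv2.convexHull(cs[0]); M=cv2.moments(h)
            out.append((M['m10']/M['m00']+x0,M['m01']/M['m00']+y0,s[i,4]))
    return sorted(out)
E
python3 - <<'E'
from meas import *
p,d,m=ld('top0'); q,e,m2=ld('scene0')
# heights from depth on top view, ring tops & pads
tops=[(154.8,171.8),(180.7,175.3),(208.2,180.5),(234.8,183)]
st=[(161.3,224.7),(189.6,216),(216.5,213.5),(242,201)]
for a,b in zip(tops,st):
    dd=np.median(d[int(a[1])-1:int(a[1])+2,int(a[0])-1:int(a[0])+2]); 
    print('top',two(m,a,m2,b),'depth',dep(m,*a,dd), p[int(a[1]),int(a[0])])
pads=[(172.3,242),(198.7,246.5),(224.7,251.2),(251,255.8)]
sp=[(135+319/3.8,160+414/3.8),(135+430/3.8,160+381/3.8),(135+535/3.8,160+348/3.8),(135+634/3.8,160+318/3.8)]
for a,b in zip(pads,sp):
    dd=np.median(d[int(a[1])-1:int(a[1])+2,int(a[0])-1:int(a[0])+2]); 
    print('pad',two(m,a,m2,b),'depth',dep(m,*a,dd),p[int(a[1]),int(a[0])],plane(m2,*b,.013))
print(p[246,185],p[250,211],p[177,168],p[192,193])
E
```

```text
top (array([0.59181922, 0.26124544, 0.05624651]), np.float64(0.0005293039957986427)) depth [0.59448677 0.2640744  0.04729595] [132 131 123]
top (array([0.58387637, 0.20481265, 0.05977785]), np.float64(0.001280937864585573)) depth [0.58676507 0.20739867 0.05065874] [138 135 127]
top (array([0.57621335, 0.14796495, 0.05000991]), np.float64(0.0007671124409806944)) depth [0.57834768 0.14939431 0.04276458] [129 127 119]
top (array([0.56803045, 0.08957249, 0.06376306]), np.float64(0.0011744111138771345)) depth [0.57107737 0.09093746 0.05335315] [132 122 105]
pad (array([0.4471409 , 0.226035  , 0.01349299]), np.float64(0.0002092747445118249)) depth [0.44715571 0.2261366  0.01270319] [110 112 106] [0.44789908 0.2257156  0.013     ]
pad (array([0.43836542, 0.16873178, 0.01233002]), np.float64(0.00043584100840406067)) depth [0.43812695 0.16839216 0.01333408] [111 110 108] [0.43767899 0.16946049 0.013     ]
pad (array([0.42870033, 0.11171217, 0.01304509]), np.float64(0.00016161478827726348)) depth [0.42878884 0.11181384 0.01265032] [111 111 106] [0.42868966 0.11161834 0.013     ]
pad (array([0.41928235, 0.05424441, 0.0129024 ]), np.float64(0.0009174509061491017)) depth [0.41973893 0.05464234 0.01113188] [109 107 103] [0.41878486 0.05408274 0.013     ]
[144 144 151] [145 147 155] [71 56 52] [58 57 62]
```

```bash
cat >> h.py <<'E'
def ang(): 
    y=R(r.get_state()['tcp_rot'])[:,1]; return np.arctan2(y[1],y[0])
def to(P,st=None):
    "shift in tool axes (cm) to bring the TCP to P"
    st=st or r.get_state(); return np.round(R(st['tcp_rot']).T@(np.array(P)-st['tcp_pos'])*100,2)
E
python3 - <<'E'
from h import *
p,d,m=ld('wrist0'); print(ray(m,m['cx'],m['cy']), R(r.get_state()['tcp_rot']))
print('shift to obs', to([.45,.26,.27]))
t,dd,mt=ld('top0'); 
for u,v in ((291,185),(62,130),(32,150),(25,103),(40,140),(100,165)):
    print(u,v,dep(mt,u,v,dd[v,u]))
E
```

```text
(array([0.11193544, 0.56983578, 0.38398023]), array([ 0.2721158 , -0.09721517, -0.95734121])) [[-9.43817988e-01  3.30464882e-01 -7.53924257e-04]
 [ 3.30465598e-01  9.43817246e-01 -1.22229920e-03]
 [ 3.07639754e-04 -1.40277401e-03 -9.99998969e-01]]
shift to obs [-33.89 -18.05  -9.07]
291 185 [ 0.55684553 -0.02654643  0.10059614]
62 130 [0.6151099  0.3748357  0.22899902]
32 150 [0.60340845 0.46730675 0.15330245]
25 103 [0.61380495 0.37502098 0.33695277]
40 140 [0.62389537 0.45517872 0.15225101]
100 165 [0.60548041 0.37941169 0.05433413]
```

>>> {"op": "arm_command", "data": {
  "deltas": [
    [[-2.7,-1.5,-0.9],0],
    [[-2.7,-1.5,-0.9],0],
    [[-2.7,-1.5,-0.9],0],
    [[-2.7,-1.5,-0.9],0],
    [[-2.7,-1.5,-0.9],0],
    [[-2.7,-1.5,-0.9],0],
    [[-2.7,-1.5,-0.9],0],
    [[-2.7,-1.5,-0.9],0],
    [[-2.7,-1.5,-0.9],0],
    [[-2.7,-1.5,-0.9],0]
  ]
}}

```text
clock: 0.98
tcp_pos: [0.3959, 0.3105, 0.2701]
tcp_rot: [-0.0, 0.168, 0.986, -0.0]
ft_force: [-0.5, 0.2, 0.1]
gripper_width: 0.0919
```

>>> {"op": "arm_command", "data": {
  "deltas": [
    [[-2.8,-1.6,0],0],
    [[-2.8,-1.6,0],0],
    [[-2.8,-1.6,0],0],
    [[-2.8,-1.6,0],0],
    [[-2.7,-1.6,0],0],
    [[0,0,0],-0.11],
    [[0,0,0],-0.11],
    [[0,0,0],-0.11],
    [[0,0,0],-0.11],
    [[0,0,0],-0.11]
  ]
}}

```text
clock: 1.82
tcp_pos: [0.4999, 0.1903, 0.2695]
tcp_rot: [-0.0, -0.109, 0.994, 0.0]
ft_force: [0.1, 0.2, 1.1]
gripper_width: 0.0923
```

>>> {"op": "arm_command", "data": {
  "deltas": [
    [[0,0,0],-0.11],
    [[0,0,0],-0.11],
    [[0,0,0],-0.11],
    [[0,0,0],-0.11],
    [[0,0,0],-0.11],
    [[0,0,0],-0.11],
    [[0,0,0],-0.11],
    [[0,0,0],-0.11],
    [[0,0,0],-0.11],
    [[0,0,0],-0.11]
  ]
}}

```text
clock: 2.65
tcp_pos: [0.4998, 0.1904, 0.2695]
tcp_rot: [-0.0, -0.613, 0.79, 0.0]
ft_force: [1.0, 0.9, 0.8]
gripper_width: 0.0917
```

>>> {"op": "arm_command", "data": {
  "deltas": [
    [[0,0,0],0],
    [[0,0,0],0],
    [[0,0,0],0]
  ]
}}

```text
clock: 2.9
tcp_pos: [0.4999, 0.1904, 0.2697]
tcp_rot: [-0.0, -0.609, 0.793, 0.0]
ft_force: [0.1, -0.0, 0.7]
gripper_width: 0.0917
```

```bash
python3 - <<'E'
from h import *
p,d,m=cap('wrist','w1'); s=r.get_state(); print(s['tcp_pos'],ang(),s['qpos'],m)
E
```

```text
[0.49996102 0.19041492 0.26977023] 2.8817754020534596 [ 1.37871861e-01  8.64647237e-03  1.58030775e+00 -1.22263835e-05
  1.55290445e+00 -2.74390333e+00] {'fx': 355.77372227158037, 'fy': 355.77372227158037, 'cx': 274.0206159268859, 'cy': 208.4243989354848, 'eye': array([0.47821597, 0.11171992, 0.47464681]), 'orientation': array([0.01914307, 0.12884665, 0.98088768, 0.14453872])}
```

View pics/w1.png

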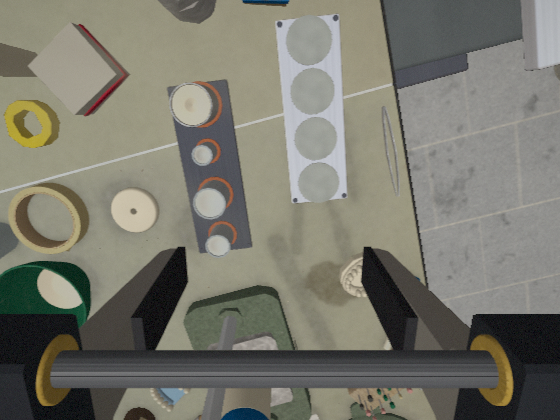

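```bash
python3 - <<'E'
from h import *
p,d,m=ld('w1'); c=p[70:262,160:250]; cv2.imwrite('pics/w1a.png',cv2.resize(c,None,fx=3,fy=3,interpolation=cv2.INTER_CUBIC)[:,:,::-1])
cv2.imwrite('pics/w1b.png',cv2.resize(p[5:210,270:355],None,fx=2.9,fy=2.9,interpolation=cv2.INTER_CUBIC)[:,:,::-1])
g=cv2.cvtColor(p,cv2.COLOR_RGB2GRAY)
def hough(img,box,rmin,rmax,p2):
    x0,y0,x1,y1=box; k=4
    s=cv2.GaussianBlur(cv2.resize(img[y0:y1,x0:x1],None,fx=k,fy=k,interpolation=cv2.INTER_CUBIC),(0,0),2)
    h=cv2.HoughCircles(s,cv2.HOUGH_GRADIENT,1,60,param1=80,param2=p2,minRadius=rmin*k,maxRadius=rmax*k)
    return [] if h is None else [(round(float(a)/k-.375+x0,1),round(float(b)/k-.375+y0,1),round(float(c)/k,1)) for a,b,c in h[0]]
print(sorted(hough(g,(270,5,355,210),19,26,15),key=lambda t:t[1]))
print(sorted(hough(g,(160,70,250,262),8,25,15),key=lambda t:t[1]))
t,_,mt=ld('top0'); gt=cv2.cvtColor(t,cv2.COLOR_RGB2GRAY)
print(sorted(hough(gt,(155,225,270,275),10,15,15)))
print(sorted(hough(gt,(143,155,255,210),5,13,15)))
E
```

```text
[]
[(191.2, 105.5, 21.1), (201.8, 155.0, 10.4), (208.2, 202.5, 15.8), (217.0, 246.5, 12.2)]
[]
[(154.0, 171.0, 7.0), (180.8, 174.8, 8.4), (208.0, 180.0, 5.4), (234.0, 182.8, 10.9)]
```

View pics/w1a.png

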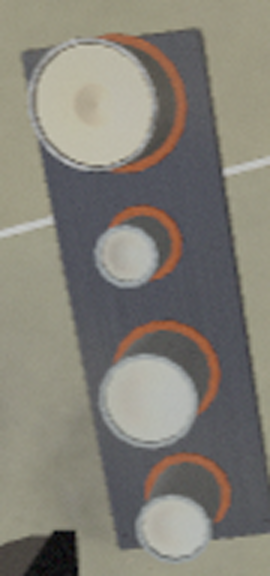

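```bash
cat > pads.py <<'E'
from h import *
def padfit(p,box,k=4):
    x0,y0,x1,y1=box
    s=cv2.GaussianBlur(cv2.resize(p[y0:y1,x0:x1],None,fx=k,fy=k,interpolation=cv2.INTER_CUBIC),(0,0),1.5).astype(int)
    pl=((s[:,:,2]-s[:,:,0])>1)&(s.sum(2)>330)   # bluish-bright plate
    pl=cv2.morphologyEx(pl.astype(np.uint8),cv2.MORPH_CLOSE,np.ones((5,5)))
    cs,_=cv2.findContours(pl,cv2.RETR_CCOMP,cv2.CHAIN_APPROX_NONE); o=[]
    for c in cs:
        if len(c)<60: continue
        (x,y),(a,b),t=cv2.fitEllipse(c)
        o.append(((x+.5)/k-.5+x0,(y+.5)/k-.5+y0,a/k,b/k))
    return o,pl
E
python3 - <<'E'
from pads import *
p,d,m=ld('w1'); t,_,mt=ld('top0'); out=[]
for img,box,f in ((p,(270,5,355,210),'m1'),(t,(155,220,270,278),'m2')):
    o,pl=padfit(img,box); cv2.imwrite(f'pics/{f}.png',pl*255)
    out.append(o); print(f); [print(np.round(x,1)) for x in o]
rt={'a':(191.2,105),'d':(202,155.1),'b':(208.7,202.8),'c':(217.2,246.1)}
tt={'a':(234.4,182.9),'d':(208.1,180.2),'b':(180.8,175),'c':(154.4,171.4)}
hz={'a':.063,'d':.051,'b':.059,'c':.055}
for k in 'cbda':
    print(k,two(mt,tt[k],m,rt[k]),'w',plane(m,*rt[k],hz[k])[:2],'t',plane(mt,*tt[k],hz[k])[:2])
E
```

```text
m1
[312.8 104.5  66.  219.5]
[315.3 138.   41.9  43.3]
[312.1  90.7  43.5  46.4]
m2
[211.3 248.7  37.4 121.4]
[224.3 250.8  25.   25.6]
[198.1 246.3  25.   25.6]
c (array([0.5907951 , 0.25997056, 0.06470499]), np.float64(0.0006239787292359543)) w [0.59379056 0.2635372 ] t [0.59319774 0.26274585]
b (array([0.59131871, 0.21040091, 0.03639662]), np.float64(3.5633135346314955e-05)) w [0.58548329 0.205294  ] t [0.58515806 0.20534988]
d (array([0.57861553, 0.14943097, 0.04416619]), np.float64(6.485138198806235e-05)) w [0.57699124 0.14884353] t [0.57686757 0.14835985]
a (array([0.56971654, 0.09145823, 0.05807952]), np.float64(0.0007262358922326212)) w [0.56827969 0.09178945] t [0.56882758 0.09093898]
```

View pics/m1.png

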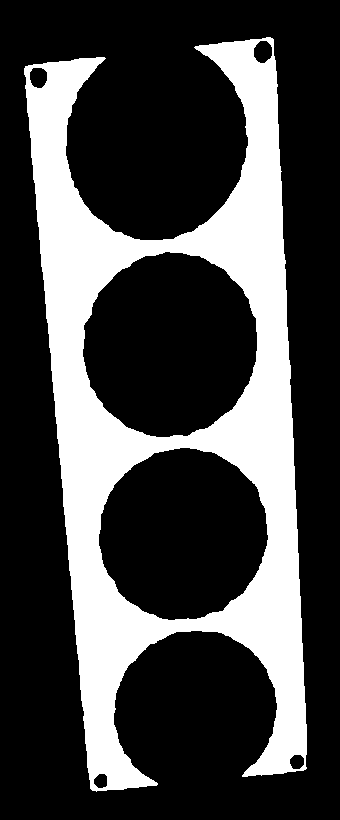

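```bash
python3 - <<'E'
from h import *
_,_,m=ld('w1'); _,_,mt=ld('top0')
w1=plane(m,312.1,90.7,.013)[:2]; w2=plane(m,315.3,138.,.013)[:2]
t1=plane(mt,224.3,250.8,.013)[:2]; t2=plane(mt,198.1,246.3,.013)[:2]
print(w1,t1,w2,t2)
A=(w1+t1)/2;B=(w2+t2)/2   # y=-29, +29
c=(A+B)/2; 
print('outer left by circle', plane(m,135*0+270+195/4,5+710/4,.013))
# direction using outer eye-measured pads too
u=(B-A)/np.linalg.norm(B-A); u2=np.array([.0279,.1718]);u2/=np.linalg.norm(u2); u=(u+2*u2);u/=np.linalg.norm(u)
for y in (.087,.029,-.029,-.087): print('pad',y,c+u*y)
R4=np.array([[.5935,.2631],[.5853,.2053],[.5769,.1486],[.5686,.0914]]); c=R4.mean(0); v=R4[0]-R4[3]; v/=np.linalg.norm(v)
for y,q in zip((.087,.029,-.029,-.087),R4): print('ring',c+v*y,q)
E
```

```text
[0.42981063 0.11179968] [0.42961445 0.11267195] [0.43898292 0.16881492] [0.43857397 0.16976749]
outer left by circle [0.44770572 0.22668562 0.013     ]
pad 0.087 [0.44809371 0.22665429]
pad 0.029 [0.43886157 0.16939377]
pad -0.029 [0.42962942 0.11213325]
pad -0.087 [0.42039728 0.05487272]
ring [0.59356116 0.26319934] [0.5935 0.2631]
ring [0.58523705 0.20579978] [0.5853 0.2053]
ring [0.57691295 0.14840022] [0.5769 0.1486]
ring [0.56858884 0.09100066] [0.5686 0.0914]
```

>>> {"op": "arm_command", "data": {
  "deltas": [
    [[0,0,0],0.065],
    [[0,0,0],0.065],
    [[-1.28,-0.73,1.8],0],
    [[-1.28,-0.73,1.8],0],
    [[-1.28,-0.73,1.8],0],
    [[-1.28,-0.73,1.8],0],
    [[-1.28,-0.73,1.8],0],
    [[-1.28,-0.73,1.8],0],
    [[-1.28,-0.73,1.8],0],
    [[-1.28,-0.73,1.8],0]
  ],
  "fingers": 78,
  "squeeze": 25
}}

```text
clock: 3.78
tcp_pos: [0.5933, 0.2636, 0.1248]
tcp_rot: [-0.0, -0.557, 0.831, 0.0]
ft_force: [0.0, -0.7, 0.4]
gripper_width: 0.0639
```

>>> {"op": "arm_command", "data": {
  "deltas": [
    [[0,0,0],0],
    [[0,0,0],0],
    [[0,0,0],0]
  ]
}}

```text
clock: 4.03
tcp_pos: [0.593, 0.263, 0.1269]
tcp_rot: [0.0, -0.557, 0.83, -0.0]
ft_force: [-0.5, -0.6, -0.2]
gripper_width: 0.0636
```

```bash
python3 - <<'E'
from h import *
s=r.get_state(); p,d,m=cap('wrist','w2'); print(s['tcp_pos'],ang(),s['qpos'],s['gripper_width']); print(to([.5936,.2632,.022]))
E
```

```text
[0.59295589 0.26299201 0.12693278] 2.7533990815851856 [ 2.31649560e-01  3.85455249e-01  1.42929651e+00 -1.89378284e-04
  1.32601029e+00 -2.52167986e+00] 0.06357815670335822
[-0.02 -0.   10.56]
```

View pics/w2.png

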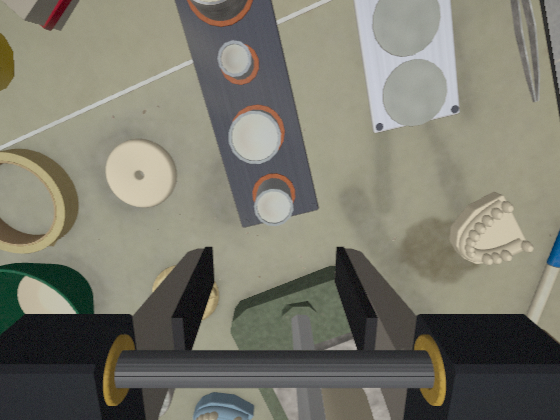

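```bash
python3 - <<'E'
from h import *
_,_,m=ld('w2'); print(plane(m,273,206,.055),plane(m,254.5,136.5,.059),plane(m,235,58.5,.051))
p=ld('w2')[0]; cv2.imwrite('pics/w2c.png',cv2.resize(p[20:240,190:330],None,fx=2.7,fy=2.7,interpolation=cv2.INTER_CUBIC)[:,:,::-1])
E
```

```text
[0.59314505 0.26257201 0.055     ] [0.58480994 0.2056001  0.059     ] [0.57656628 0.14907584 0.051     ]
```

View pics/w2c.png

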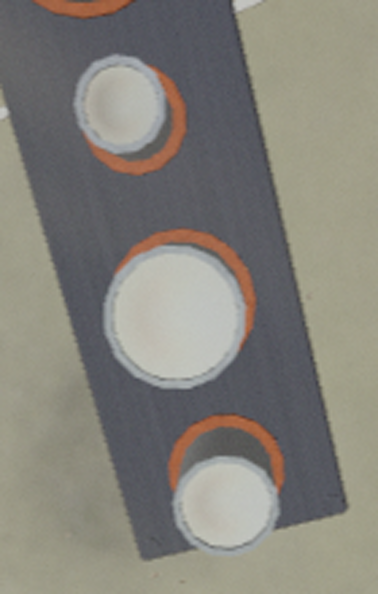

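>>> {"op": "arm_command", "data": {
  "deltas": [
    [[0,0,1.5],0],
    [[0,0,1.5],0],
    [[0,0,1.5],0],
    [[0,0,1.5],0],
    [[0,0,1.5],0],
    [[0,0,1.5],0],
    [[0,0,1.0],0],
    [[0,0,0.5],0],
    [[0,0,0],0],
    [[0,0,0],0]
  ]
}}

```text
clock: 4.92
tcp_pos: [0.5934, 0.2632, 0.0219]
tcp_rot: [0.001, -0.558, 0.83, -0.0]
ft_force: [1.6, -0.7, -0.7]
gripper_width: 0.0634
```

>>> {"op": "arm_command", "data": {
  "deltas": [
    [[0,0,0],0],
    [[0,0,0],0],
    [[0,0,0],0],
    [[0,0,0],0],
    [[0,0,0],0],
    [[0,0,0],0],
    [[0,0,0],0],
    [[0,0,0],0]
  ],
  "fingers": 255,
  "squeeze": 25
}}

```text
clock: 5.58
tcp_pos: [0.5928, 0.2631, 0.0209]
tcp_rot: [-0.0, -0.558, 0.83, 0.0]
ft_force: [-0.4, 0.1, 0.1]
gripper_width: 0.0126
```

The opening reads 12.6 mm, which is less than the 32 mm ring, so the grasp has gone wrong. I'll look before doing anything else.

```bash
python3 - <<'E'
from h import *
print(r.get_state())
p,d,m=cap('wrist','w3'); q,_,_=cap('scene','s3'); t,_,_=cap('top','t3')
a=cv2.resize(q[160:300,80:300],None,fx=3.6,fy=3.6,interpolation=cv2.INTER_CUBIC); cv2.imwrite('pics/s3c.png',a[:,:,::-1])
a=cv2.resize(t[130:285,115:315],None,fx=3.6,fy=3.6,interpolation=cv2.INTER_CUBIC); cv2.imwrite('pics/t3c.png',a[:,:,::-1])
E
```

```text
{'clock': 5.5833, 'qpos': array([ 2.31839698e-01,  5.00122745e-01,  1.49856335e+00, -4.77214979e-06,
        1.14297838e+00, -2.52211717e+00]), 'dq': array([-0.00044939,  0.00075923,  0.0021563 ,  0.00014357, -0.00073008,
       -0.00034174]), 'joint_efforts': array([ 2.30730591e-03, -4.83192229e+01, -2.90956235e+01, -6.43540593e-02,
        3.28677194e-02,  1.62538267e-04]), 'tcp_pos': array([0.59279321, 0.26314392, 0.02087093]), 'tcp_rot': array([-3.43739060e-05, -5.57674259e-01,  8.30059889e-01,  1.06087930e-05]), 'ft_force': array([-0.40789477,  0.05721206,  0.14058055]), 'moment': array([ 0.11322163,  0.10786959, -0.06446351]), 'gripper_width': 0.012614943399518937}
```

View pics/w3.png

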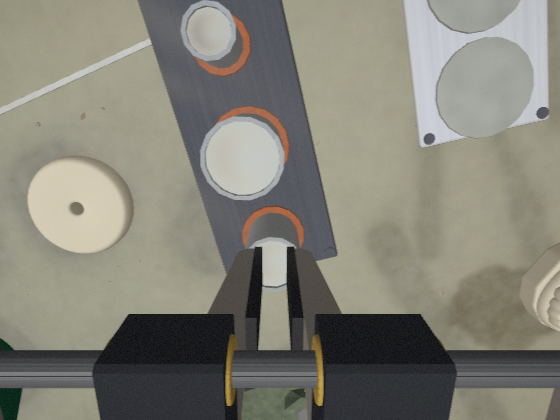

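View pics/s3c.png

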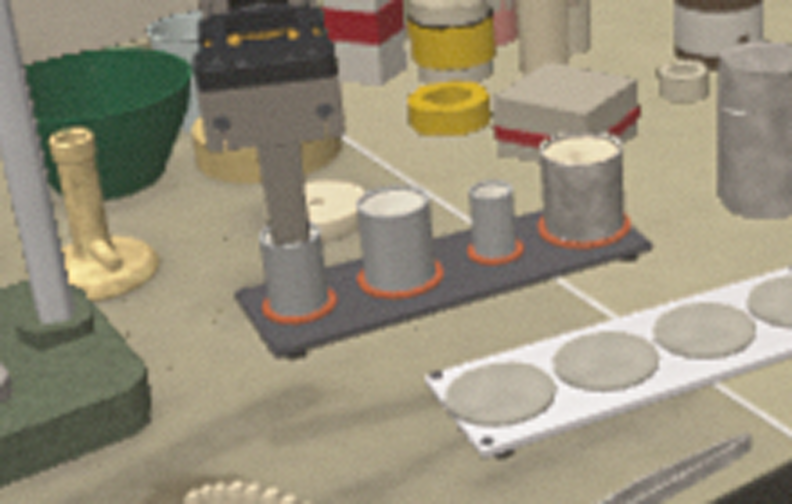

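View pics/t3c.png

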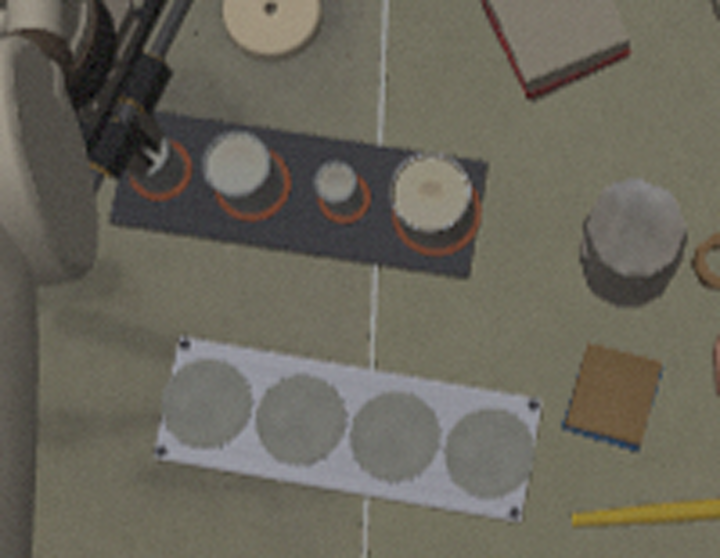

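```bash
python3 - <<'E'
from h import *
p,d,m=ld('w3'); s=r.get_state()
print('tcp px',proj(m,s['tcp_pos']), 'ring top',proj(m,[.5932,.263,.055]),proj(m,[.5932,.263,.013]))
for u,v in ((256,255),(292,255),(262,252),(274,270),(274,255),(274,300),(262,270),(285,270),(250,256),(300,256)): print(u,v,p[v,u],dep(m,u,v,d[v,u]))
a=cv2.resize(p[190:340,200:350],None,fx=4,fy=4,interpolation=cv2.INTER_CUBIC); cv2.imwrite('pics/w3c.png',a[:,:,::-1])
p0,d0,m0=ld('w2')
print('w2 tcp px',proj(m0,[.593,.263,.1269]),[dep(m0,u,v,d0[v,u]) for u,v in ((208,252),(342,252))])
E
```

```text
tcp px (np.float64(273.0090666087223), np.float64(239.40779667416504)) ring top (np.float64(272.0050159606814), np.float64(263.52902869491146)) (np.float64(272.4010154097635), np.float64(234.80946093006807))
256 255 [29 26 31] [0.59649235 0.25072056 0.06664184]
292 255 [31 34 33] [0.58030173 0.25741404 0.06649645]
262 252 [147 146 134] [0.59436056 0.25267989 0.06076068]
274 270 [196 195 187] [0.59465209 0.2693075  0.04973299]
274 255 [195 196 188] [0.59174794 0.26220886 0.04701181]
274 300 [167 165 143] [0.61297455 0.31397855 0.00062045]
262 270 [148 144 134] [0.59748159 0.26038018 0.06409651]
285 270 [195 197 191] [0.58863496 0.27018403 0.05266218]
250 256 [83 80 75] [0.59948774 0.25023793 0.06629362]
300 256 [81 79 72] [0.57695349 0.2596842  0.06582684]
w2 tcp px (np.float64(272.99231706491), np.float64(239.39980960646673)) [array([0.61911051, 0.24172342, 0.16829992]), array([0.55731879, 0.26623774, 0.16993874])]
```

View pics/w3c.png

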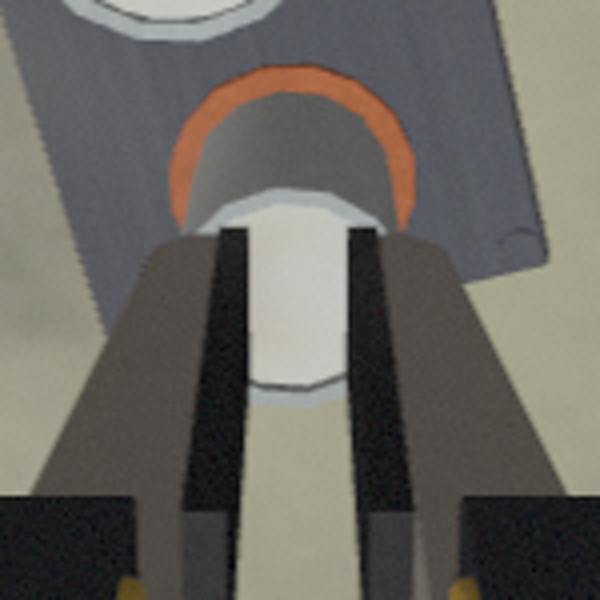

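The rendered fingers appear to pass into the ring wall, with no force showing. I'll let a few still rows pass to see whether the jaws are still moving.

>>> {"op": "arm_command", "data": {
  "deltas": [
    [[0,0,0],0],
    [[0,0,0],0],
    [[0,0,0],0]
  ]
}}

```text
clock: 5.98
tcp_pos: [0.5929, 0.2631, 0.0209]
tcp_rot: [0.0, -0.558, 0.83, -0.0]
ft_force: [0.8, 0.1, -0.5]
gripper_width: 0.0003
```

```bash
python3 - <<'E'
from h import *
p,d,m=cap('wrist','w4'); s=r.get_state(); print(s['gripper_width'],s['ft_force'],s['moment'])
a=cv2.resize(p[190:340,200:350],None,fx=4,fy=4,interpolation=cv2.INTER_CUBIC); cv2.imwrite('pics/w4c.png',a[:,:,::-1])
E
```

```text
0.0005189051291924085 [-0.06742077 -0.63614014 -0.88703615] [0.09525518 0.03866279 0.01436994]
```

View pics/w4c.png

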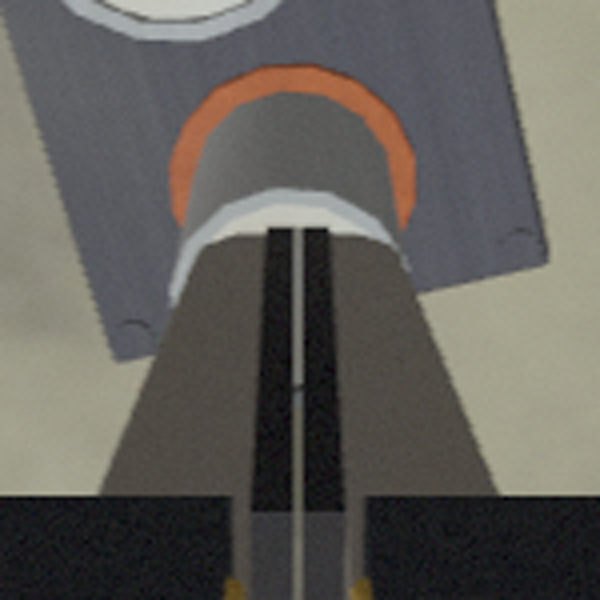

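The tips may really sit higher than the reported TCP, which would put the fingers above the ring rather than through it. I'll check this against the earlier free-air images.

```bash
python3 - <<'E'
from h import *
for f,T in (('wrist0',[.18975,.54223,.17916]),('w1',[.49996,.19041,.26977]),('w2',[.593,.263,.1269]),('w4',[.5929,.2631,.0209])):
    p,d,m=ld(f); e=np.array(m['eye']); T=np.array(T)
    H,W=d.shape; v,u=np.mgrid[225:300,0:W]; 
    c=np.stack([(u-m['cx'])/m['fx'],(v-m['cy'])/m['fy'],np.ones(u.shape)],-1)*d[225:300,:,None]
    P=c@R(m['orientation']).T+e
    k=(d[225:300]>0)&(d[225:300]<.23)&(np.linalg.norm(P[...,:2]-T[:2],axis=-1)<.08)
    print(f,'lowest near pts z-T', np.percentile(P[k][:,2]-T[2],[0,1,5]), k.sum(), 'nearest eye-T', e-T)
p,d,m=ld('scene0'); print('scene0 tcp px',proj(m,[.18975,.54223,.17916]))
for u,v in ((95,325),(95,330),(88,300),(100,320)): print(dep(m,u,v,d[v,u]))
p,d,m=ld('s3'); print('s3 tcp px',proj(m,[.5928,.2631,.0209]),'ring top',proj(m,[.5932,.263,.055]))
print([dep(m,u,v,d[v,u]) for u,v in ((159,222),(160,226),(161,228),(158,215))])
E
```

```text
wrist0 lowest near pts z-T [0.0340012  0.0354419  0.03860888] 5090 nearest eye-T [-0.07781456  0.02760578  0.20482023]
w1 lowest near pts z-T [0.03372037 0.03557374 0.03845712] 5093 nearest eye-T [-0.02174403 -0.07869008  0.20487681]
w2 lowest near pts z-T [0.03368471 0.03571654 0.03880657] 4574 nearest eye-T [-0.03192555 -0.07539102  0.2049324 ]
w4 lowest near pts z-T [-0.01216092 -0.0112111  -0.01042461] 5454 nearest eye-T [-0.03174132 -0.07533379  0.20491573]
scene0 tcp px (np.float64(32.159569783968806), np.float64(378.334108400328))
[0.16492856 0.49581635 0.22106985]
[0.164488   0.49668983 0.21714774]
[0.16491758 0.49646472 0.24408227]
[0.16415837 0.49187592 0.22408954]
s3 tcp px (np.float64(162.30306005829942), np.float64(240.8744342394479)) ring top (np.float64(160.07286905037034), np.float64(225.26083644190177))
[array([0.57620022, 0.27103089, 0.07131764]), array([0.57811207, 0.26942716, 0.0616108 ]), array([0.58102242, 0.26685986, 0.05531078]), array([0.57706647, 0.2707003 , 0.08540749])]
```

```bash
python3 - <<'E'
from h import *
p=ld('scene0')[0]; cv2.imwrite('pics/s0c.png',cv2.resize(p[130:350,0:200],None,fx=2.7,fy=2.7)[:,:,::-1])
p=ld('s3')[0]; cv2.imwrite('pics/s3d.png',cv2.resize(p[180:260,130:210],None,fx=7,fy=7,interpolation=cv2.INTER_CUBIC)[:,:,::-1])
E
```

```text
(no output)
```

View pics/s0c.png

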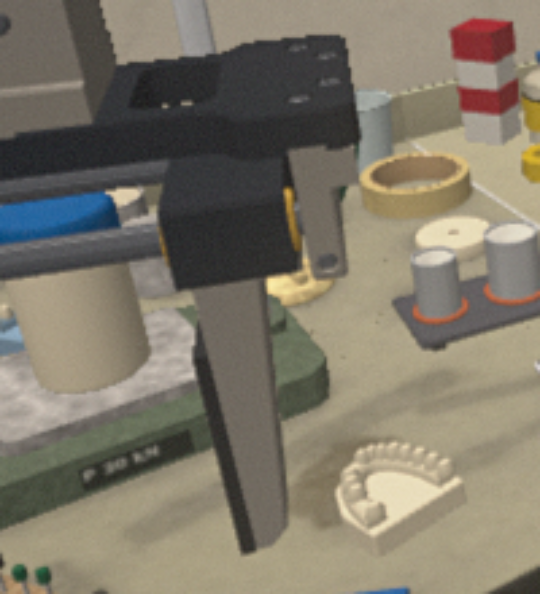

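View pics/s3d.png

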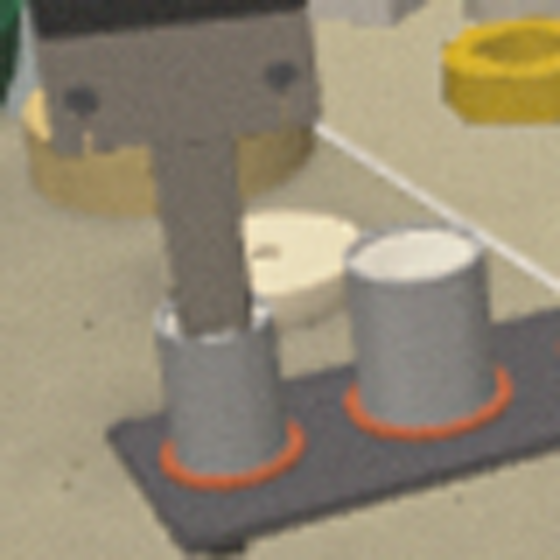

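```bash
python3 - <<'E'
from h import *
p,d,m=ld('scene0'); T=np.array([.18975,.54223]); y=np.array([.3305,.9438]); x=np.array([-.9438,.3305])
for z in (.205,.21,.215,.22): print(z,[tuple(np.round(proj(m,[*(T-y*a+x*b),z]),1)) for a,b in ((.046,.01),(.052,.01),(.046,-.01))])
p2,d2,m2=ld('w2'); T=np.array([.593,.263]); y=np.array([-.924,.382]); x=np.array([-.382,-.924])
for z in (.155,.16,.165,.17): print(z,[tuple(np.round(proj(m2,[*(T+s*y*.032+x*.01),z]),1)) for s in (-1,1)])
cv2.imwrite('pics/w2d.png',cv2.resize(p2[230:330,190:360],None,fx=4,fy=4,interpolation=cv2.INTER_CUBIC)[:,:,::-1])
E
```

```text
0.205 [(np.float64(90.4), np.float64(345.5)), (np.float64(99.0), np.float64(343.5)), (np.float64(91.1), np.float64(328.5))]
0.21 [(np.float64(89.1), np.float64(340.4)), (np.float64(97.7), np.float64(338.3)), (np.float64(89.9), np.float64(323.4))]
0.215 [(np.float64(87.8), np.float64(335.1)), (np.float64(96.5), np.float64(333.1)), (np.float64(88.6), np.float64(318.3))]
0.22 [(np.float64(86.4), np.float64(329.8)), (np.float64(95.2), np.float64(327.8)), (np.float64(87.4), np.float64(313.2))]
0.155 [(np.float64(212.9), np.float64(241.3)), (np.float64(332.7), np.float64(241.7))]
0.16 [(np.float64(211.3), np.float64(245.0)), (np.float64(334.2), np.float64(245.4))]
0.165 [(np.float64(209.7), np.float64(248.8)), (np.float64(335.8), np.float64(249.2))]
0.17 [(np.float64(207.9), np.float64(252.8)), (np.float64(337.5), np.float64(253.2))]
```

View pics/w2d.png

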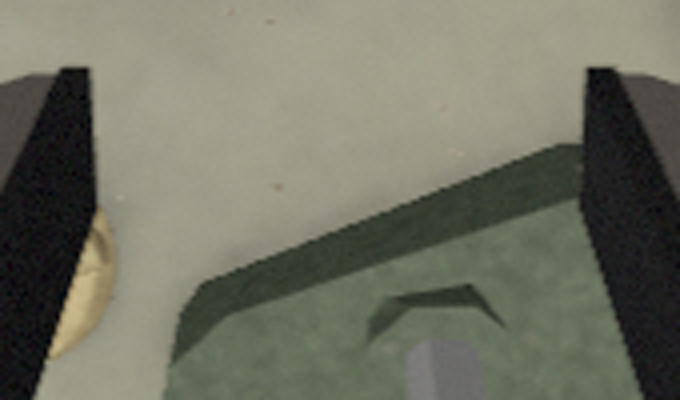

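Both views put the real fingertips about 35 mm above the reported TCP (front edge at row 247 in w2, tip at (92,334) in scene0). The jaws therefore closed just above ring c and touched nothing. From here I'll aim the tips at TCP + 35 mm. First I'll check how much room the gripper body has.

```bash
python3 - <<'E'
from h import *
p,d,m=ld('s3')
for u,v in ((142,200),(145,198),(153,200),(158,199),(170,198),(172,195),(150,183),(160,183)): print(u,v,p[v,u],dep(m,u,v,d[v,u]))
p,d,m=ld('scene0')
for u,v in ((80,232),(100,228),(112,225),(122,228),(128,150),(75,210)): print(u,v,p[v,u],dep(m,u,v,d[v,u]))
E
```

```text
142 200 [154 134 104] [0.79202485 0.21757669 0.02694102]
145 198 [117 107  99] [0.51866314 0.31192737 0.15138634]
153 200 [112 105  96] [0.51785424 0.29937324 0.14440935]
158 199 [117 110  98] [0.51226109 0.29288165 0.1462323 ]
170 198 [123 111  85] [0.50568835 0.27468294 0.14499851]
172 195 [118 112 100] [0.50384886 0.27132837 0.1501134 ]
150 183 [70 65 61] [0.50910204 0.30370615 0.1785236 ]
160 183 [112 105  94] [0.50535125 0.28864626 0.17571292]
80 232 [50 51 48] [0.14225293 0.49611354 0.30852542]
100 228 [46 46 47] [0.13761322 0.48535149 0.30947691]
112 225 [184 166 129] [0.76060594 0.3034953  0.00283493]
122 228 [87 85 84] [0.13407522 0.47325527 0.30674393]
128 150 [61 61 59] [0.16851282 0.44941367 0.34502085]
75 210 [43 45 50] [0.13941916 0.49664477 0.32471336]
```

>>> {"op": "arm_command", "data": {
  "deltas": [
    [[0,0,-1],0],
    [[0,0,-1],0],
    [[0,0,-1],0],
    [[0,0,-1],0],
    [[0,0,0],0],
    [[0,0,0],0],
    [[0,0,0],0],
    [[0,0,0],0],
    [[0,0,0],0],
    [[0,0,0],0]
  ],
  "fingers": 78
}}

```text
clock: 6.87
tcp_pos: [0.5924, 0.263, 0.0602]
tcp_rot: [-0.001, -0.558, 0.83, 0.0]
ft_force: [-0.1, -0.1, 0.3]
gripper_width: 0.0632
```

>>> {"op": "arm_command", "data": {
  "deltas": [
    [[0,0,1.2],0],
    [[0,0,1.2],0],
    [[0,0,1.2],0],
    [[0,0,1.2],0],
    [[0,0,1.0],0],
    [[0,0,0.8],0],
    [[0,0,0.5],0],
    [[0,0,0],0],
    [[0,0,0],0],
    [[0,0,0],0]
  ]
}}

```text
clock: 7.7
tcp_pos: [0.5935, 0.2633, -0.0093]
tcp_rot: [0.001, -0.558, 0.83, -0.0]
ft_force: [0.7, 0.1, 0.2]
gripper_width: 0.064
```

>>> {"op": "arm_command", "data": {
  "deltas": [
    [[0,0,0],0],
    [[0,0,0],0],
    [[0,0,0],0],
    [[0,0,0],0],
    [[0,0,0],0],
    [[0,0,0],0],
    [[0,0,0],0],
    [[0,0,0],0],
    [[0,0,0],0]
  ],
  "fingers": 255
}}

```text
clock: 8.45
tcp_pos: [0.593, 0.2632, -0.0099]
tcp_rot: [0.0, -0.558, 0.83, -0.0]
ft_force: [0.0, 0.9, 1.2]
gripper_width: 0.0313
```

```bash
python3 - <<'E'
from h import *
p,d,m=cap('wrist','w5'); q,_,_=cap('scene','s5'); s=r.get_state(); print(s['clock'],s['tcp_pos'],s['gripper_width'],s['ft_force'])
a=cv2.resize(q[170:270,120:220],None,fx=4,fy=4,interpolation=cv2.INTER_CUBIC);b=cv2.resize(p[170:320,200:350],(400,400)); cv2.imwrite('pics/s5c.png',np.hstack([a,b])[:,:,::-1])
E
```

```text
8.55 [ 0.59297014  0.26317968 -0.00991791] 0.031507480448862556 [-0.04258926 -0.26788767  2.27385016]
```

View pics/s5c.png

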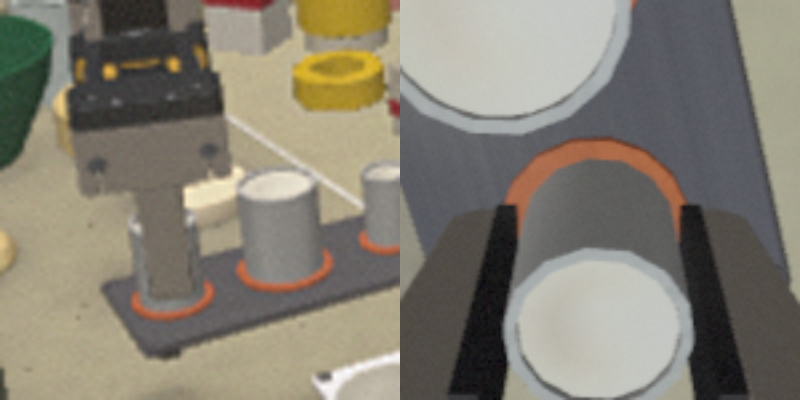

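>>> {"op": "arm_command", "data": {
  "deltas": [
    [[0,0,-0.5],0],
    [[0,0,-1],0],
    [[0,0,-1.5],0],
    [[0,0,-1.5],0],
    [[0,0,-1.5],0],
    [[0,0,-1.5],0],
    [[0,0,-0.5],0],
    [[0,0,0],0]
  ]
}}

```text
clock: 9.22
tcp_pos: [0.5943, 0.2635, 0.0723]
tcp_rot: [0.002, -0.558, 0.83, -0.001]
ft_force: [0.1, 0.5, -2.0]
gripper_width: 0.0313
```

>>> {"op": "arm_command", "data": {
  "deltas": [
    [[1.4,0.5,0],0],
    [[2.6,0.8,0],0],
    [[3.0,0.9,0],0],
    [[3.0,0.9,0],0],
    [[3.0,0.9,0],0],
    [[3.0,1.0,0],0],
    [[3.0,1.0,0],0],
    [[3.0,1.0,0],0],
    [[2.4,0.7,0],0],
    [[1.4,0.4,0],0]
  ]
}}

```text
clock: 10.05
tcp_pos: [0.4176, 0.0537, 0.0686]
tcp_rot: [-0.001, -0.557, 0.83, 0.001]
ft_force: [0.7, -0.2, -1.0]
gripper_width: 0.0314
```

>>> {"op": "arm_command", "data": {
  "deltas": [
    [[0,0,0],0],
    [[0,0,0],0],
    [[0,0,0],0]
  ]
}}

```text
clock: 10.3
tcp_pos: [0.4206, 0.0554, 0.0697]
tcp_rot: [0.0, -0.558, 0.83, 0.0]
ft_force: [0.1, -0.2, -0.8]
gripper_width: 0.0313
```

```bash
python3 - <<'E'
from h import *
p,d,m=cap('wrist','w6'); s=r.get_state(); print(s['tcp_pos'],ang(),s['gripper_width'],s['ft_force'],s['qpos'][5]); print(to([.4204,.0549,-.0095]))
cv2.imwrite('pics/w6.png',p[:,:,::-1])
E
```

```text
[0.42074383 0.05550286 0.06980649] 2.7545980568777813 0.03162716222240308 [-0.42434538  0.07836114 -1.10093413] -2.9102607015766
[0.07 0.01 7.93]
```

View pics/w6.png

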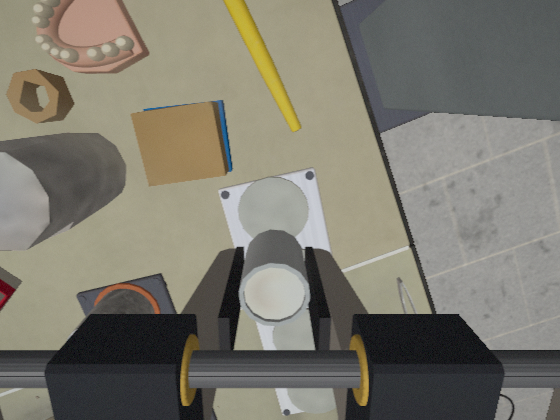

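```bash
python3 - <<'E'
from h import *
p,d,m=ld('w6'); print(plane(m,273.5,209,.013),plane(m,274,291.5,.1347),proj(m,[.4204,.0549,.013]))
cv2.imwrite('pics/w6c.png',cv2.resize(p[160:335,205:345],None,fx=3.3,fy=3.3,interpolation=cv2.INTER_CUBIC)[:,:,::-1])
E
```

```text
[0.41956949 0.05322371 0.013     ] [0.4195788  0.05446277 0.1347    ] (np.float64(273.3276661319678), np.float64(211.31849083577535))
```

View pics/w6c.png

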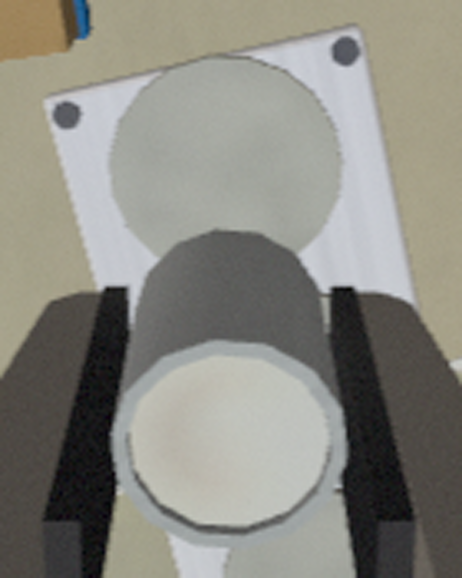

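>>> {"op": "arm_command", "data": {
  "deltas": [
    [[0.12,0.03,1.3],0],
    [[0,0,1.5],0],
    [[0,0,1.5],0],
    [[0,0,1.5],0],
    [[0,0,1.0],0],
    [[0,0,0.6],0],
    [[0,0,0.3],0],
    [[0,0,0.15],0],
    [[0,0,0],0],
    [[0,0,0],0]
  ]
}}

```text
clock: 11.18
tcp_pos: [0.4203, 0.0539, -0.008]
tcp_rot: [0.0, -0.558, 0.83, -0.0]
ft_force: [0.1, 0.0, -1.5]
gripper_width: 0.0314
```

>>> {"op": "arm_command", "data": {
  "deltas": [
    [[0,0,0],0],
    [[0,0,0],0]
  ]
}}

```text
clock: 11.35
tcp_pos: [0.4201, 0.0538, -0.008]
tcp_rot: [0.0, -0.558, 0.83, -0.0]
ft_force: [0.9, -0.5, -1.5]
gripper_width: 0.0313
```

>>> {"op": "arm_command", "data": {
  "deltas": [
    [[-0.04,0,0.1],0],
    [[0,0,0.05],0],
    [[0,0,0],0],
    [[0,0,0],0]
  ]
}}

```text
clock: 11.68
tcp_pos: [0.4199, 0.0543, -0.01]
tcp_rot: [0.0, -0.558, 0.83, -0.0]
ft_force: [0.4, 1.1, -0.4]
gripper_width: 0.0317
```

Force has gone to about zero at the pick height, so the ring is seated. I'll open to 64 mm and back straight up.

>>> {"op": "arm_command", "data": {
  "deltas": [
    [[0,0,0],0],
    [[0,0,0],0],
    [[0,0,0],0],
    [[0,0,0],0],
    [[0,0,0],0],
    [[0,0,0],0]
  ],
  "fingers": 78
}}

```text
clock: 12.18
tcp_pos: [0.4197, 0.0543, -0.0101]
tcp_rot: [-0.0, -0.558, 0.83, 0.0]
ft_force: [-0.6, -0.6, -0.2]
gripper_width: 0.0638
```

>>> {"op": "arm_command", "data": {
  "deltas": [
    [[0,0,-1],0],
    [[0,0,-1.5],0],
    [[0,0,-1.5],0],
    [[0,0,-1.5],0],
    [[0,0,-1.5],0],
    [[0,0,-1.5],0],
    [[0,0,-1.5],0],
    [[0,0,-1],0],
    [[0,0,0],0],
    [[0,0,0],0]
  ]
}}

```text
clock: 13.02
tcp_pos: [0.4201, 0.0542, 0.1003]
tcp_rot: [0.0, -0.558, 0.83, -0.0]
ft_force: [-0.8, -0.0, 0.7]
gripper_width: 0.0637
```

```bash
python3 - <<'E'
from h import *
p,d,m=cap('wrist','w7'); q,_,_=cap('scene','s7'); s=r.get_state(); print(s['clock'],s['tcp_pos'],s['gripper_width'])
a=cv2.resize(q[170:300,150:350],(600,390));b=cv2.resize(p[150:300,200:350],(390,390)); cv2.imwrite('pics/s7c.png',cv2.resize(np.hstack([a,b]),(790,311))[:,:,::-1])
print(to([.5850,.2056,.08]))
E
```

```text
13.1167 [0.41901714 0.05439676 0.09908983] 0.06351384308288613
[-20.27  -9.65   1.89]
```

View pics/s7c.png

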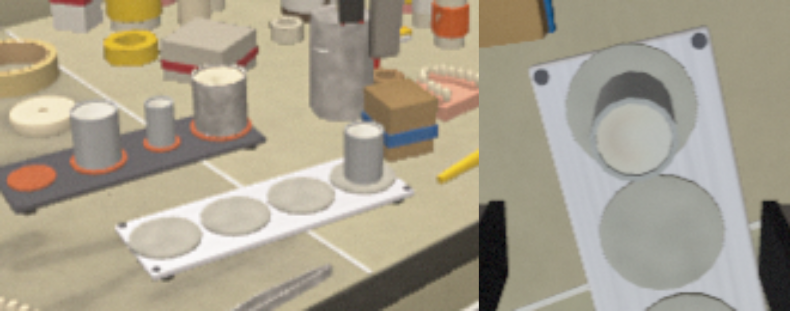

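```bash
python3 - <<'E'
from h import *
p,d,m=ld('w7'); cv2.imwrite('pics/w7c.png',cv2.resize(p[150:310,200:350],None,fx=4,fy=4,interpolation=cv2.INTER_CUBIC)[:,:,::-1])
E
```

```text
(no output)
```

View pics/w7c.png

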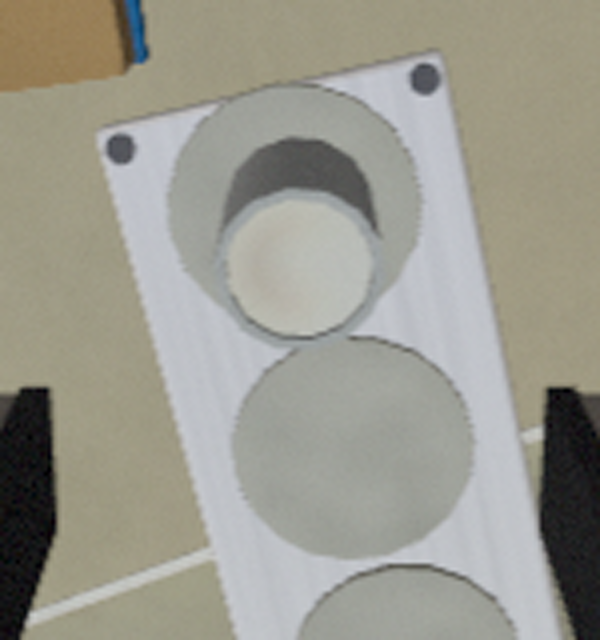

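```bash
python3 - <<'E'
from h import *
p,d,m=ld('w7'); f=lambda x,y,z:plane(m,200+(x+.5)/4-.5,150+(y+.5)/4-.5,z)[:2]
print('pad1',f(295,200,.013),'pad2',f(352.5,446.5,.013),'ringtop',f(300,267,.055))
print(to([.5850,.2056,.07]), ang())
E
```

```text
pad1 [0.41966616 0.05285988] pad2 [0.42948508 0.11085044] ringtop [0.41915939 0.05446514]
[-20.27  -9.66   2.89] 2.753978556469564
```

>>> {"op": "arm_command", "data": {
  "deltas": [
    [[-1.5,-0.8,0],0],
    [[-2.3,-1.1,0],0],
    [[-2.3,-1.1,0],0],
    [[-2.3,-1.1,0.1],0],
    [[-2.3,-1.1,0.3],0],
    [[-2.3,-1.1,0.3],0],
    [[-2.3,-1.1,0.3],0],
    [[-2.3,-1.1,0.3],0],
    [[-1.6,-0.7,0.3],0],
    [[-1.1,-0.46,0.3],0]
  ]
}}

```text
clock: 13.95
tcp_pos: [0.586, 0.2068, 0.079]
tcp_rot: [-0.001, -0.558, 0.83, 0.001]
ft_force: [0.3, 0.3, -1.1]
gripper_width: 0.0636
```

>>> {"op": "arm_command", "data": {
  "deltas": [
    [[0,0,0],0],
    [[0,0,0],0],
    [[0,0,0],0]
  ]
}}

```text
clock: 14.2
tcp_pos: [0.5849, 0.2052, 0.0801]
tcp_rot: [-0.001, -0.558, 0.83, 0.0]
ft_force: [0.9, -0.5, -0.1]
gripper_width: 0.0637
```

```bash
python3 - <<'E'
from h import *
p,d,m=cap('wrist','w8'); s=r.get_state(); print(s['tcp_pos'],s['gripper_width']); print(to([.585,.2056,-.0095]))
cv2.imwrite('pics/w8c.png',cv2.resize(p[100:310,180:370],None,fx=2.8,fy=2.8,interpolation=cv2.INTER_CUBIC)[:,:,::-1]); print(proj(m,[.585,.2056,.059]))
E
```

```text
[0.58508269 0.20508753 0.08050279] 0.06352839884473296
[-0.05  0.02  9.  ]
(np.float64(273.1833632685719), np.float64(228.4141164617394))
```

View pics/w8c.png

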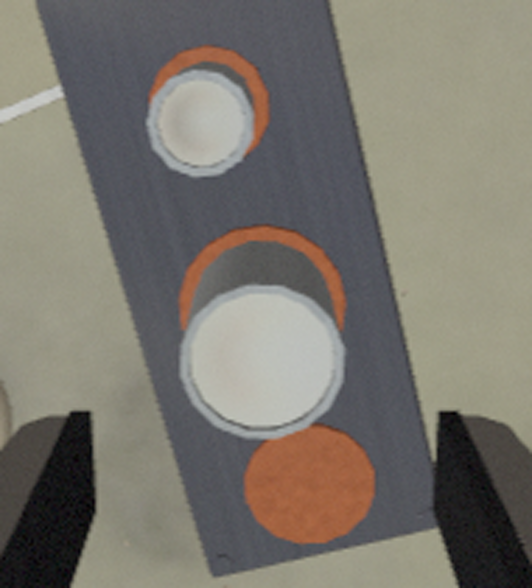

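>>> {"op": "arm_command", "data": {
  "deltas": [
    [[-0.05,0.02,1.5],0],
    [[0,0,1.5],0],
    [[0,0,1.5],0],
    [[0,0,1.5],0],
    [[0,0,1.5],0],
    [[0,0,1.0],0],
    [[0,0,0.5],0],
    [[0,0,0],0],
    [[0,0,0],0]
  ]
}}

```text
clock: 15.0
tcp_pos: [0.5862, 0.2061, -0.0086]
tcp_rot: [0.0, -0.558, 0.83, -0.0]
ft_force: [0.3, -0.4, -0.0]
gripper_width: 0.0638
```

>>> {"op": "arm_command", "data": {
  "deltas": [
    [[0,0,0],0],
    [[0,0,0],0],
    [[0,0,0],0],
    [[0,0,0],0],
    [[0,0,0],0],
    [[0,0,0],0],
    [[0,0,0],0],
    [[0,0,0],0]
  ],
  "fingers": 255
}}

```text
clock: 15.67
tcp_pos: [0.5863, 0.2064, -0.0085]
tcp_rot: [0.0, -0.558, 0.83, -0.0]
ft_force: [-2.2, -0.3, 5.2]
gripper_width: 0.0395
```

>>> {"op": "arm_command", "data": {
  "deltas": [
    [[0,0,-0.5],0],
    [[0,0,-1],0],
    [[0,0,-1.5],0],
    [[0,0,-1.5],0],
    [[0,0,-1.5],0],
    [[0,0,-1.5],0],
    [[0,0,-0.5],0],
    [[0,0,0],0]
  ]
}}

```text
clock: 16.33
tcp_pos: [0.5871, 0.2064, 0.0727]
tcp_rot: [0.001, -0.558, 0.83, -0.001]
ft_force: [-0.3, 1.0, -2.5]
gripper_width: 0.0398
```

>>> {"op": "arm_command", "data": {
  "deltas": [
    [[0.8,0.6,0],0],
    [[1.5,1.1,0],0],
    [[1.8,1.3,0],0],
    [[1.8,1.3,0],0],
    [[1.8,1.3,0],0],
    [[1.8,1.3,0],0],
    [[1.8,1.3,0],0],
    [[1.7,1.3,0],0],
    [[1.1,0.9,0],0],
    [[0.5,0.5,0],0]
  ]
}}

```text
clock: 17.17
tcp_pos: [0.4272, 0.1117, 0.0695]
tcp_rot: [-0.001, -0.557, 0.83, 0.001]
ft_force: [0.5, -0.7, -1.4]
gripper_width: 0.0396
```

>>> {"op": "arm_command", "data": {
  "deltas": [
    [[0,0,0],0],
    [[0,0,0],0],
    [[0,0,0],0]
  ]
}}

```text
clock: 17.42
tcp_pos: [0.4305, 0.1125, 0.071]
tcp_rot: [0.0, -0.558, 0.83, -0.0]
ft_force: [0.0, -0.2, -2.9]
gripper_width: 0.0396
```

```bash
python3 - <<'E'
from h import *
p,d,m=cap('wrist','w9'); s=r.get_state(); print(s['tcp_pos'],ang(),s['gripper_width'],s['ft_force']); print(to([.4293,.1113,-.0085]))
print(proj(m,[.4293,.1113,.013]),proj(m,[*s['tcp_pos'][:2],s['tcp_pos'][2]+.0675]))
cv2.imwrite('pics/w9c.png',cv2.resize(p[120:340,180:370],None,fx=2.7,fy=2.7,interpolation=cv2.INTER_CUBIC)[:,:,::-1])
E
```

```text
[0.43058653 0.11255491 0.07099993] 2.7542812152169605 0.039062804900959223 [ 0.15570989 -0.19865527 -2.14966635]
[0.17 0.08 7.95]
(np.float64(274.2110640633641), np.float64(209.4932408884443)) (np.float64(272.3807263084098), np.float64(297.1174572655476))
```

View pics/w9c.png

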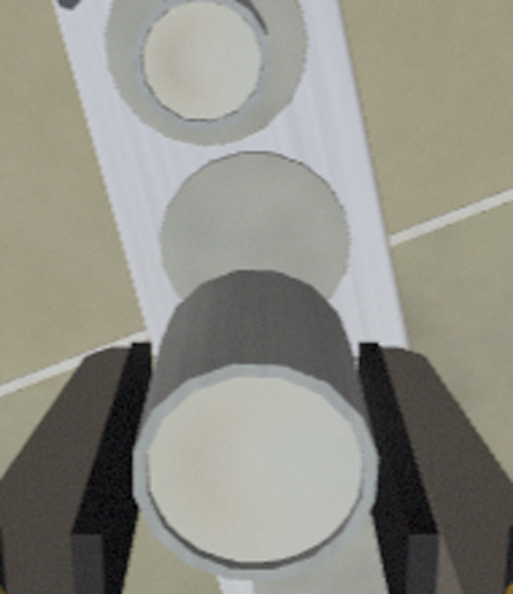

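>>> {"op": "arm_command", "data": {
  "deltas": [
    [[0.12,0.02,1.3],0],
    [[0,0,1.5],0],
    [[0,0,1.5],0],
    [[0,0,1.5],0],
    [[0,0,1.0],0],
    [[0,0,0.6],0],
    [[0,0,0.3],0],
    [[0,0,0.1],0],
    [[0,0,0],0],
    [[0,0,0],0]
  ]
}}

```text
clock: 18.3
tcp_pos: [0.43, 0.1113, -0.0064]
tcp_rot: [0.001, -0.558, 0.83, -0.0]
ft_force: [0.5, -0.1, -2.3]
gripper_width: 0.0397
```

>>> {"op": "arm_command", "data": {
  "deltas": [
    [[0,0,0.1],0],
    [[0,0,0],0],
    [[0,0,0],0]
  ]
}}

```text
clock: 18.55
tcp_pos: [0.4294, 0.1112, -0.0078]
tcp_rot: [0.0, -0.558, 0.83, -0.0]
ft_force: [0.1, 0.5, -2.4]
gripper_width: 0.04
```

>>> {"op": "arm_command", "data": {
  "deltas": [
    [[0,0,0.1],0],
    [[0,0,0],0],
    [[0,0,0],0]
  ]
}}

```text
clock: 18.8
tcp_pos: [0.4296, 0.1113, -0.0085]
tcp_rot: [0.0, -0.558, 0.83, -0.0]
ft_force: [-1.9, -0.4, 5.4]
gripper_width: 0.0396
```

Contact felt at 5 N with the ring seated, so I'll release.

>>> {"op": "arm_command", "data": {
  "deltas": [
    [[0,0,0],0],
    [[0,0,0],0],
    [[0,0,0],0],
    [[0,0,0],0],
    [[0,0,0],0],
    [[0,0,0],0]
  ],
  "fingers": 78
}}

```text
clock: 19.3
tcp_pos: [0.4291, 0.1112, -0.0092]
tcp_rot: [-0.0, -0.558, 0.83, 0.0]
ft_force: [0.2, -0.8, 0.3]
gripper_width: 0.0638
```

>>> {"op": "arm_command", "data": {
  "deltas": [
    [[0,0,-1],0],
    [[0,0,-1.5],0],
    [[0,0,-1.5],0],
    [[0,0,-1.5],0],
    [[0,0,-1.5],0],
    [[0,0,-1.5],0],
    [[0,0,-1.5],0],
    [[0,0,-0.5],0],
    [[0,0,0],0],
    [[0,0,0],0]
  ]
}}

```text
clock: 20.13
tcp_pos: [0.4291, 0.1113, 0.0959]
tcp_rot: [0.0, -0.558, 0.83, -0.0]
ft_force: [0.1, -0.8, 0.2]
gripper_width: 0.0636
```

```bash
python3 - <<'E'
from h import *
p,d,m=cap('wrist','w10'); s=r.get_state(); print(s['clock'],s['tcp_pos'],s['gripper_width'])
cv2.imwrite('pics/w10c.png',cv2.resize(p[100:320,180:370],None,fx=2.7,fy=2.7,interpolation=cv2.INTER_CUBIC)[:,:,::-1])
print(to([.5768,.1487,.08]))
E
```

```text
20.1833 [0.42857978 0.11126051 0.09524878] 0.06362336296290426
[ -9.07 -12.31   1.51]
```

View pics/w10c.png

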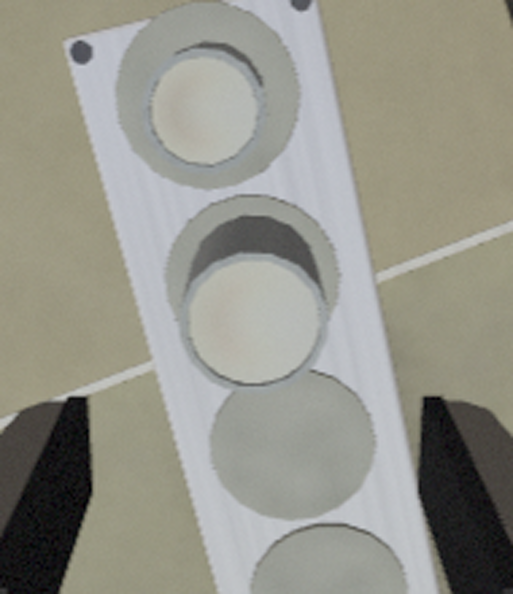

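Ring b stands in the middle of its pad, and c next to it is also upright. Next is ring d.

>>> {"op": "arm_command", "data": {
  "deltas": [
    [[-0.5,-0.7,0],0],
    [[-1.0,-1.3,0],0],
    [[-1.1,-1.5,0.1],0],
    [[-1.1,-1.5,0.2],0],
    [[-1.1,-1.5,0.2],0],
    [[-1.1,-1.5,0.2],0],
    [[-1.1,-1.5,0.2],0],
    [[-1.1,-1.4,0.2],0],
    [[-0.6,-0.9,0.2],0],
    [[-0.37,-0.5,0.2],0]
  ]
}}

```text
clock: 21.02
tcp_pos: [0.5783, 0.149, 0.0794]
tcp_rot: [-0.001, -0.558, 0.83, 0.0]
ft_force: [0.0, -0.5, 0.0]
gripper_width: 0.064
```

>>> {"op": "arm_command", "data": {
  "deltas": [
    [[0,0,0],0],
    [[0,0,0],0],
    [[0,0,0],0]
  ]
}}

```text
clock: 21.27
tcp_pos: [0.5766, 0.1487, 0.0804]
tcp_rot: [-0.001, -0.558, 0.83, 0.0]
ft_force: [0.7, 0.0, 0.1]
gripper_width: 0.0638
```

```bash
python3 - <<'E'
from h import *
p,d,m=cap('wrist','w11'); s=r.get_state(); print(s['tcp_pos'],s['gripper_width']); print(to([.5768,.1487,-.009]))
cv2.imwrite('pics/w11c.png',cv2.resize(p[100:310,180:370],None,fx=2.8,fy=2.8,interpolation=cv2.INTER_CUBIC)[:,:,::-1]); print(proj(m,[.5768,.1487,.051]))
E
```

```text
[0.57667491 0.14870214 0.08075073] 0.063762455188866
[-0.01 -0.02  8.98]
(np.float64(272.8635805888874), np.float64(223.81305491943255))
```

View pics/w11c.png

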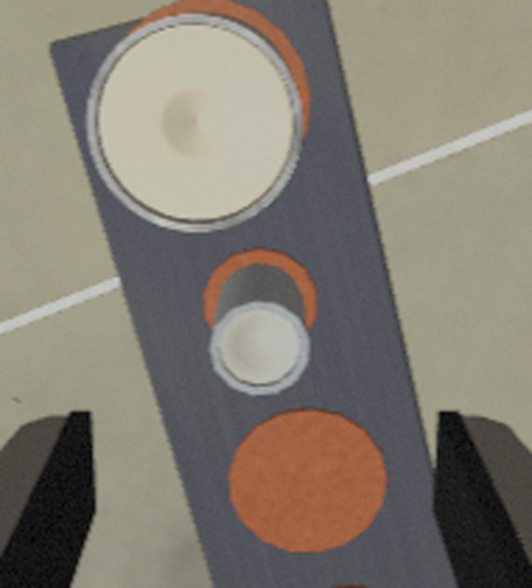

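>>> {"op": "arm_command", "data": {
  "deltas": [
    [[0,0,1.5],0],
    [[0,0,1.5],0],
    [[0,0,1.5],0],
    [[0,0,1.5],0],
    [[0,0,1.5],0],
    [[0,0,1.0],0],
    [[0,0,0.4],0],
    [[0,0,0],0],
    [[0,0,0],0]
  ]
}}

```text
clock: 22.07
tcp_pos: [0.5777, 0.1487, -0.0075]
tcp_rot: [0.0, -0.558, 0.83, -0.0]
ft_force: [0.4, 0.1, 1.3]
gripper_width: 0.0641
```

>>> {"op": "arm_command", "data": {
  "deltas": [
    [[0,0,0],0],
    [[0,0,0],0],
    [[0,0,0],0],
    [[0,0,0],0],
    [[0,0,0],0],
    [[0,0,0],0],
    [[0,0,0],0],
    [[0,0,0],0],
    [[0,0,0],0],
    [[0,0,0],0]
  ],
  "fingers": 255
}}

```text
clock: 22.9
tcp_pos: [0.5774, 0.1487, -0.008]
tcp_rot: [0.0, -0.558, 0.83, -0.0]
ft_force: [-0.3, -0.2, 1.0]
gripper_width: 0.0237
```

>>> {"op": "arm_command", "data": {
  "deltas": [
    [[0,0,-0.5],0],
    [[0,0,-1],0],
    [[0,0,-1.5],0],
    [[0,0,-1.5],0],
    [[0,0,-1.5],0],
    [[0,0,-1.5],0],
    [[0,0,-0.5],0],
    [[0,0,0],0]
  ]
}}

```text
clock: 23.57
tcp_pos: [0.5789, 0.1489, 0.0742]
tcp_rot: [0.002, -0.558, 0.83, -0.001]
ft_force: [-0.2, -0.9, -0.8]
gripper_width: 0.0242
```

>>> {"op": "arm_command", "data": {
  "deltas": [
    [[0.2,0.7,0],0],
    [[0.4,1.4,0],0],
    [[0.4,1.7,0],0],
    [[0.4,1.7,0],0],
    [[0.4,1.7,0],0],
    [[0.4,1.7,0],0],
    [[0.4,1.7,0],0],
    [[0.4,1.4,0],0],
    [[0.3,1.0,0],0],
    [[0.1,0.6,0],0]
  ]
}}

```text
clock: 24.4
tcp_pos: [0.4356, 0.1687, 0.0703]
tcp_rot: [-0.002, -0.558, 0.83, 0.001]
ft_force: [-0.6, 0.4, -1.0]
gripper_width: 0.0245
```

>>> {"op": "arm_command", "data": {
  "deltas": [
    [[0,0,0],0],
    [[0,0,0],0],
    [[0,0,0],0]
  ]
}}

```text
clock: 24.65
tcp_pos: [0.4389, 0.1685, 0.0718]
tcp_rot: [0.0, -0.558, 0.83, -0.0]
ft_force: [0.6, 0.6, 0.1]
gripper_width: 0.0244
```

```bash
python3 - <<'E'
from h import *
p,d,m=cap('wrist','w12'); s=r.get_state(); print(s['tcp_pos'],ang(),s['gripper_width'],s['ft_force']); print(to([.4387,.1685,-.008]))
print(proj(m,[.4387,.1685,.013]),proj(m,[*s['tcp_pos'][:2],s['tcp_pos'][2]+.059]))
cv2.imwrite('pics/w12c.png',cv2.resize(p[120:340,180:370],None,fx=2.7,fy=2.7,interpolation=cv2.INTER_CUBIC)[:,:,::-1])
E
```

```text
[0.43907293 0.1685329  0.07185387] 2.753711759043322 0.024105224955678087 [-0.40853022 -0.90478245 -0.81094662]
[0.02 0.04 7.99]
(np.float64(273.54980213332755), np.float64(211.03260537390707)) (np.float64(272.2938640533094), np.float64(287.3419496676677))
```

View pics/w12c.png

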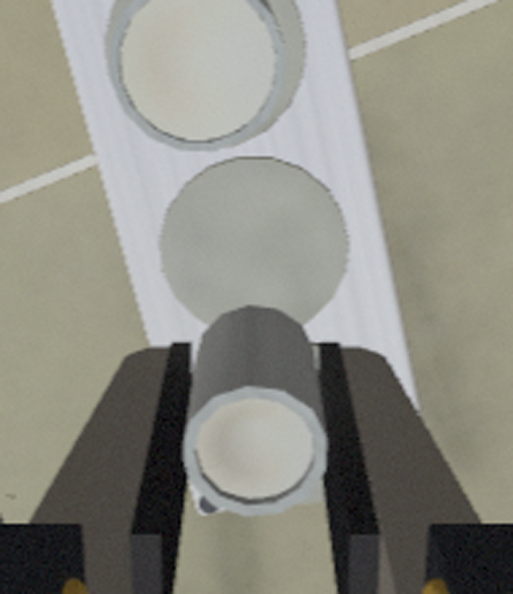

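>>> {"op": "arm_command", "data": {
  "deltas": [
    [[0.05,0,1.3],0],
    [[0,0,1.5],0],
    [[0,0,1.5],0],
    [[0,0,1.5],0],
    [[0,0,1.0],0],
    [[0,0,0.6],0],
    [[0,0,0.3],0],
    [[0,0,0.1],0],
    [[0,0,0.1],0],
    [[0,0,0],0]
  ]
}}

```text
clock: 25.53
tcp_pos: [0.439, 0.1683, -0.0066]
tcp_rot: [0.001, -0.558, 0.83, -0.0]
ft_force: [0.1, -0.1, 0.0]
gripper_width: 0.0243
```

>>> {"op": "arm_command", "data": {
  "deltas": [
    [[0,0,0.05],0],
    [[0,0,0],0],
    [[0,0,0],0]
  ]
}}

```text
clock: 25.78
tcp_pos: [0.4387, 0.1682, -0.0073]
tcp_rot: [0.0, -0.558, 0.83, -0.0]
ft_force: [-1.0, -0.0, -0.6]
gripper_width: 0.0244
```

>>> {"op": "arm_command", "data": {
  "deltas": [
    [[0,0,0.06],0],
    [[0,0,0],0],
    [[0,0,0],0]
  ]
}}

```text
clock: 26.03
tcp_pos: [0.4386, 0.1682, -0.008]
tcp_rot: [0.0, -0.558, 0.83, -0.0]
ft_force: [0.6, -0.6, 0.4]
gripper_width: 0.0244
```

>>> {"op": "arm_command", "data": {
  "deltas": [
    [[0,0,0.04],0],
    [[0,0,0],0],
    [[0,0,0],0]
  ]
}}

```text
clock: 26.28
tcp_pos: [0.4386, 0.1683, -0.0081]
tcp_rot: [0.0, -0.558, 0.83, -0.0]
ft_force: [-2.1, -0.6, 5.4]
gripper_width: 0.0247
```

Contact again at about 5 N, so I'll release ring d.

>>> {"op": "arm_command", "data": {
  "deltas": [
    [[0,0,0],0],
    [[0,0,0],0],
    [[0,0,0],0],
    [[0,0,0],0],
    [[0,0,0],0],
    [[0,0,0],0],
    [[0,0,0],0]
  ],
  "fingers": 70
}}

```text
clock: 26.87
tcp_pos: [0.4383, 0.1682, -0.0087]
tcp_rot: [-0.0, -0.558, 0.83, 0.0]
ft_force: [0.7, -1.0, 0.5]
gripper_width: 0.0662
```

>>> {"op": "arm_command", "data": {
  "deltas": [
    [[0,0,-1],0],
    [[0,0,-1.5],0],
    [[0,0,-1.5],0],
    [[0,0,-1.5],0],
    [[0,0,-1.5],0],
    [[0,0,-1.5],0],
    [[0,0,-1.5],0],
    [[0,0,-0.5],0],
    [[0,0,0],0],
    [[0,0,0],0]
  ]
}}

```text
clock: 27.7
tcp_pos: [0.4383, 0.1682, 0.0964]
tcp_rot: [0.0, -0.558, 0.83, -0.0]
ft_force: [-0.1, -0.8, -0.5]
gripper_width: 0.0666
```

```bash
python3 - <<'E'
from h import *
p,d,m=cap('wrist','w13'); s=r.get_state(); print(s['clock'],s['tcp_pos'],s['gripper_width'])
cv2.imwrite('pics/w13c.png',cv2.resize(p[80:320,170:380],None,fx=2.5,fy=2.5,interpolation=cv2.INTER_CUBIC)[:,:,::-1])
print(to([.5685,.0914,.085]))
E
```

```text
27.75 [0.43779653 0.16814693 0.09576031] 0.06660523113761463
[  2.16 -15.     1.06]
```

View pics/w13c.png

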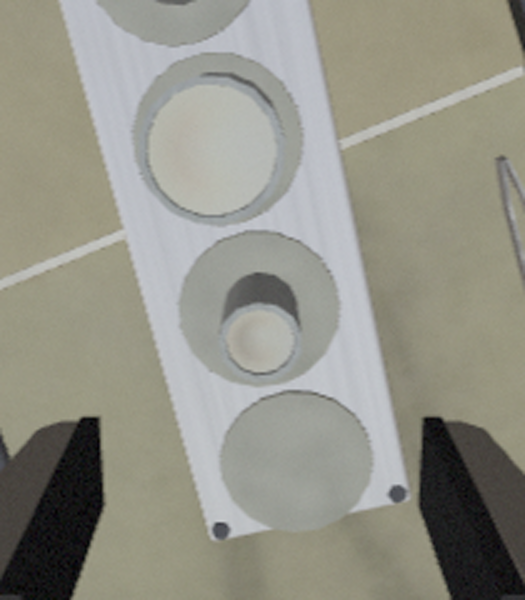

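>>> {"op": "arm_command", "data": {
  "deltas": [
    [[0.1,-0.8,0],0],
    [[0.2,-1.5,0],0],
    [[0.3,-1.9,0.1],0],
    [[0.3,-1.9,0.1],0],
    [[0.3,-1.9,0.1],0],
    [[0.3,-1.9,0.1],0],
    [[0.3,-1.9,0.2],0],
    [[0.2,-1.6,0.2],0],
    [[0.1,-1.0,0.2],0],
    [[0.06,-0.6,0],0]
  ],
  "fingers": 55
}}

```text
clock: 28.58
tcp_pos: [0.5693, 0.0906, 0.0849]
tcp_rot: [-0.001, -0.557, 0.83, 0.001]
ft_force: [-0.6, 0.3, 0.1]
gripper_width: 0.072
```

>>> {"op": "arm_command", "data": {
  "deltas": [
    [[0,0,0],0],
    [[0,0,0],0],
    [[0,0,0],0]
  ]
}}

```text
clock: 28.83
tcp_pos: [0.5684, 0.092, 0.0863]
tcp_rot: [-0.0, -0.558, 0.83, 0.0]
ft_force: [0.6, -0.5, -0.2]
gripper_width: 0.0722
```

```bash
python3 - <<'E'
from h import *
p,d,m=cap('wrist','w14'); s=r.get_state(); print(s['tcp_pos'],s['gripper_width'],s['qpos'][5]); print(to([.5685,.0914,-.007]))
cv2.imwrite('pics/w14c.png',cv2.resize(p[100:320,170:380],None,fx=2.6,fy=2.6,interpolation=cv2.INTER_CUBIC)[:,:,::-1]); print(proj(m,[.5685,.0914,.063]))
E
```

```text
[0.56844848 0.09203584 0.086384  ] 0.07134836257826252 -2.804023024337286
[ 0.06 -0.03  9.34]
(np.float64(272.7051596302438), np.float64(225.9674066460156))
```

View pics/w14c.png

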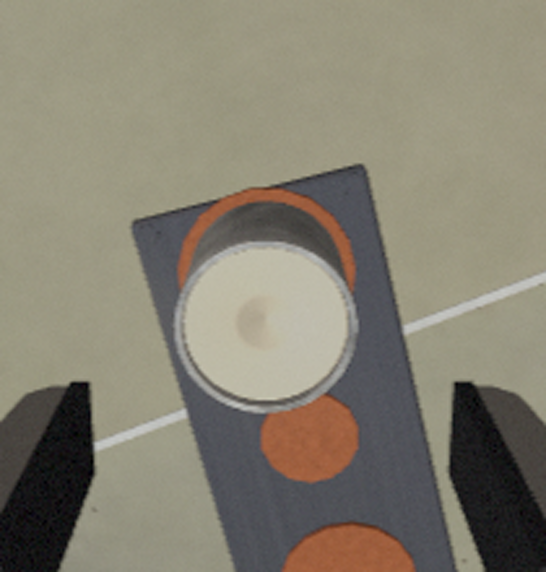

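>>> {"op": "arm_command", "data": {
  "deltas": [
    [[0.06,-0.02,1.5],0],
    [[0,0,1.5],0],
    [[0,0,1.5],0],
    [[0,0,1.5],0],
    [[0,0,1.5],0],
    [[0,0,1.0],0],
    [[0,0,0.7],0],
    [[0,0,0],0],
    [[0,0,0],0]
  ]
}}

```text
clock: 29.63
tcp_pos: [0.5691, 0.091, -0.0053]
tcp_rot: [0.0, -0.558, 0.83, -0.0]
ft_force: [-0.1, 0.0, 0.3]
gripper_width: 0.0723
```

>>> {"op": "arm_command", "data": {
  "deltas": [
    [[0,0,0],0],
    [[0,0,0],0],
    [[0,0,0],0],
    [[0,0,0],0],
    [[0,0,0],0],
    [[0,0,0],0],
    [[0,0,0],0],
    [[0,0,0],0]
  ],
  "fingers": 255
}}

```text
clock: 30.3
tcp_pos: [0.5695, 0.0908, -0.005]
tcp_rot: [0.0, -0.558, 0.83, -0.0]
ft_force: [0.2, -1.4, 4.4]
gripper_width: 0.0474
```

>>> {"op": "arm_command", "data": {
  "deltas": [
    [[0,0,-0.5],0],
    [[0,0,-1],0],
    [[0,0,-1.5],0],
    [[0,0,-1.5],0],
    [[0,0,-1.5],0],
    [[0,0,-1.5],0],
    [[0,0,-0.5],0],
    [[0,0,0],0]
  ]
}}

```text
clock: 30.97
tcp_pos: [0.57, 0.0909, 0.0759]
tcp_rot: [0.001, -0.558, 0.83, -0.001]
ft_force: [0.3, 0.4, -3.3]
gripper_width: 0.0472
```

>>> {"op": "arm_command", "data": {
  "deltas": [
    [[-0.4,0.8,0],0],
    [[-0.8,1.6,0],0],
    [[-1.0,2.1,0],0],
    [[-1.0,2.1,0],0],
    [[-1.0,2.1,0],0],
    [[-1.0,2.1,0],0],
    [[-1.0,2.1,0],0],
    [[-0.8,1.8,0],0],
    [[-0.6,1.1,0],0],
    [[-0.3,0.5,0],0]
  ]
}}

```text
clock: 31.8
tcp_pos: [0.4455, 0.2267, 0.0731]
tcp_rot: [-0.001, -0.558, 0.83, 0.001]
ft_force: [-0.1, 1.3, -3.8]
gripper_width: 0.0474
```

>>> {"op": "arm_command", "data": {
  "deltas": [
    [[0,0,0],0],
    [[0,0,0],0],
    [[0,0,0],0]
  ]
}}

```text
clock: 32.05
tcp_pos: [0.4486, 0.225, 0.0743]
tcp_rot: [0.0, -0.557, 0.83, -0.0]
ft_force: [-0.1, 0.3, -3.1]
gripper_width: 0.0475
```

```bash
python3 - <<'E'
from h import *
p,d,m=cap('wrist','w15'); s=r.get_state(); print(s['tcp_pos'],ang(),s['gripper_width'],s['ft_force']); print(to([.4478,.2255,-.005]))
print(proj(m,[.4478,.2255,.013]),proj(m,[*s['tcp_pos'][:2],s['tcp_pos'][2]+.068]))
cv2.imwrite('pics/w15c.png',cv2.resize(p[120:350,170:380],None,fx=2.6,fy=2.6,interpolation=cv2.INTER_CUBIC)[:,:,::-1])
E
```

```text
[0.44870675 0.22496956 0.07439779] 2.752964764957864 0.04738321375760813 [ 0.4380491  -0.28102845 -3.76801667]
[-0.02  0.11  7.94]
(np.float64(274.60359694497123), np.float64(210.38398921286668)) (np.float64(272.34907602976), np.float64(297.52459726778693))
```

View pics/w15c.png

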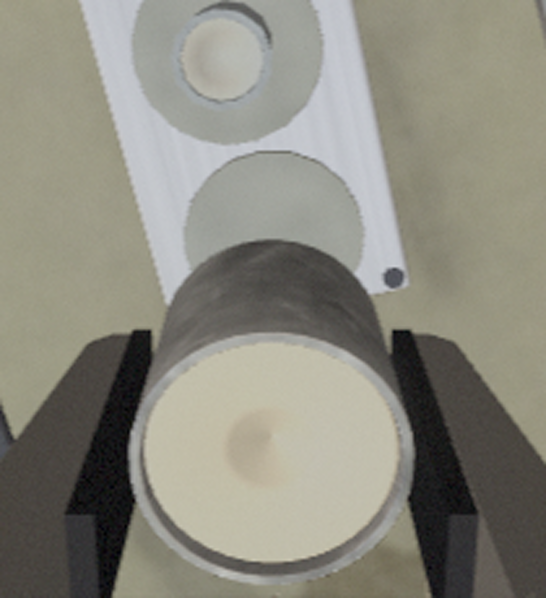

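>>> {"op": "arm_command", "data": {
  "deltas": [
    [[-0.06,0.06,1.3],0],
    [[0,0,1.5],0],
    [[0,0,1.5],0],
    [[0,0,1.5],0],
    [[0,0,1.0],0],
    [[0,0,0.6],0],
    [[0,0,0.3],0],
    [[0,0,0.1],0],
    [[0,0,0],0],
    [[0,0,0],0]
  ]
}}

```text
clock: 32.93
tcp_pos: [0.4485, 0.2266, -0.0028]
tcp_rot: [0.001, -0.558, 0.83, -0.0]
ft_force: [-0.5, 0.4, -2.6]
gripper_width: 0.0473
```

>>> {"op": "arm_command", "data": {
  "deltas": [
    [[0,0,0.08],0],
    [[0,0,0],0],
    [[0,0,0],0]
  ]
}}

```text
clock: 33.18
tcp_pos: [0.4479, 0.2265, -0.0041]
tcp_rot: [0.0, -0.558, 0.83, -0.0]
ft_force: [-0.6, -0.5, -3.3]
gripper_width: 0.0474
```

>>> {"op": "arm_command", "data": {
  "deltas": [
    [[0,0,0.08],0],
    [[0,0,0],0],
    [[0,0,0],0]
  ]
}}

```text
clock: 33.43
tcp_pos: [0.4479, 0.2265, -0.005]
tcp_rot: [0.0, -0.558, 0.83, -0.0]
ft_force: [0.2, 0.7, -1.6]
gripper_width: 0.0472
```

>>> {"op": "arm_command", "data": {
  "deltas": [
    [[0,0,0.05],0],
    [[0,0,0],0],
    [[0,0,0],0]
  ]
}}

```text
clock: 33.68
tcp_pos: [0.448, 0.2265, -0.005]
tcp_rot: [0.0, -0.558, 0.83, -0.0]
ft_force: [-2.7, -0.3, 5.1]
gripper_width: 0.0474
```

Seated, so I'll release ring a and back away up and clear.

>>> {"op": "arm_command", "data": {
  "deltas": [
    [[0,0,0],0],
    [[0,0,0],0],
    [[0,0,0],0],
    [[0,0,0],0],
    [[0,0,0],0],
    [[0,0,0],0]
  ],
  "fingers": 55
}}

```text
clock: 34.18
tcp_pos: [0.4476, 0.2264, -0.0058]
tcp_rot: [-0.0, -0.558, 0.83, 0.0]
ft_force: [-0.7, 0.1, 0.1]
gripper_width: 0.0718
```

>>> {"op": "arm_command", "data": {
  "deltas": [
    [[0,0,-1],0],
    [[0,0,-1.5],0],
    [[0,0,-1.5],0],
    [[0,0,-1.5],0],
    [[0,0,-1.5],0],
    [[0,0,-2],0],
    [[0,0,-2.5],0],
    [[0,0,-2.5],0],
    [[0,0,-2.5],0],
    [[0,0,-2.5],0]
  ]
}}

```text
clock: 35.02
tcp_pos: [0.4475, 0.2264, 0.1864]
tcp_rot: [0.0, -0.558, 0.83, -0.0]
ft_force: [-0.5, -0.1, -0.2]
gripper_width: 0.0719
```

>>> {"op": "arm_command", "data": {
  "deltas": [
    [[-1,0,-1.0],0],
    [[-1,0,-1.0],0],
    [[0,0,0],0],
    [[0,0,0],0],
    [[0,0,0],0]
  ]
}}

```text
clock: 35.43
tcp_pos: [0.4546, 0.2445, 0.2036]
tcp_rot: [-0.001, -0.558, 0.83, 0.0]
ft_force: [-0.1, -0.2, -0.6]
gripper_width: 0.0718
```

```bash
python3 - <<'E'
from h import *
p,d,m=cap('wrist','w16'); q,_,ms=cap('scene','s16'); s=r.get_state(); print(s['clock'],s['tcp_pos'],s['gripper_width'])
cv2.imwrite('pics/w16c.png',cv2.resize(p[0:300,150:400],None,fx=2,fy=2,interpolation=cv2.INTER_CUBIC)[:,:,::-1])
cv2.imwrite('pics/s16c.png',cv2.resize(q[180:300,170:350],None,fx=4,fy=4,interpolation=cv2.INTER_CUBIC)[:,:,::-1])
E
```

```text
35.5333 [0.45438685 0.24440775 0.20326598] 0.07208214779976416
```

View pics/w16c.png

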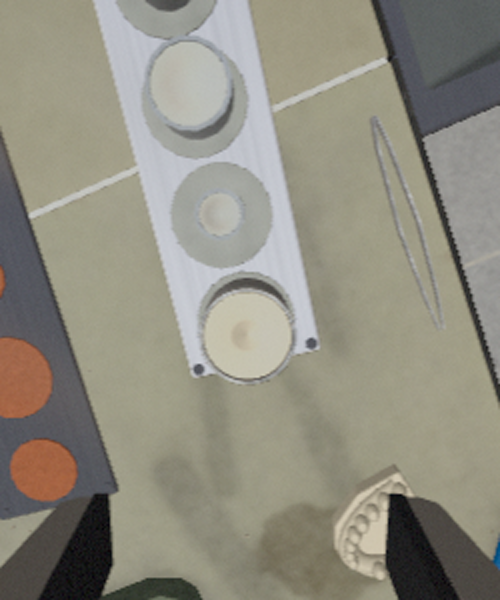

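View pics/s16c.png

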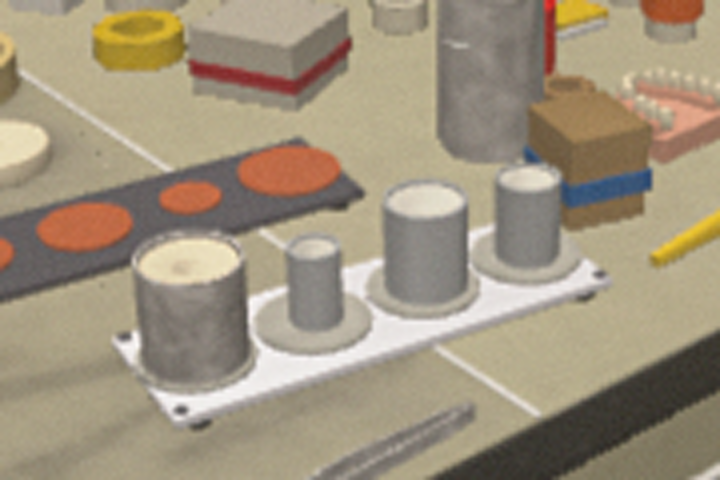

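```bash
python3 - <<'E'
from h import *
_,_,m=ld('w16'); f=lambda x,y,z:plane(m,150+(x+.5)/2-.5,(y+.5)/2-.5,z)[:2].round(4)
print('a',f(248,336,.063),'d',f(220.5,214,.051),'pad',f(221.5,214,.013),'b',f(189.5,84,.059),'pad',f(195,105.5,.013))
_,_,m=ld('s16'); f=lambda x,y,z:plane(m,170+(x+.5)/4-.5,180+(y+.5)/4-.5,z)[:2].round(4)
print('scene a',f(190,259,.063),'d',f(314,248,.051),'b',f(427,202,.059),'c',f(528,180,.055),'pad d',f(313,321,.013),'pad c',f(528,252,.013),'pad b',f(421,286,.013))
t,_,mt=cap('top','t16'); cv2.imwrite('pics/t16c.png',cv2.resize(t[145:285,135:315],None,fx=4,fy=4,interpolation=cv2.INTER_CUBIC)[:,:,::-1])
E
```

```text
a [0.4469 0.2267] d [0.4374 0.1686] pad [0.4385 0.1687] b [0.4281 0.1115] pad [0.4302 0.1143]
scene a [0.4478 0.2255] d [0.4383 0.1673] b [0.4276 0.1104] c [0.4193 0.055 ] pad d [0.4391 0.1691] pad c [0.4221 0.0516] pad b [0.4311 0.1119]
```

View pics/t16c.png

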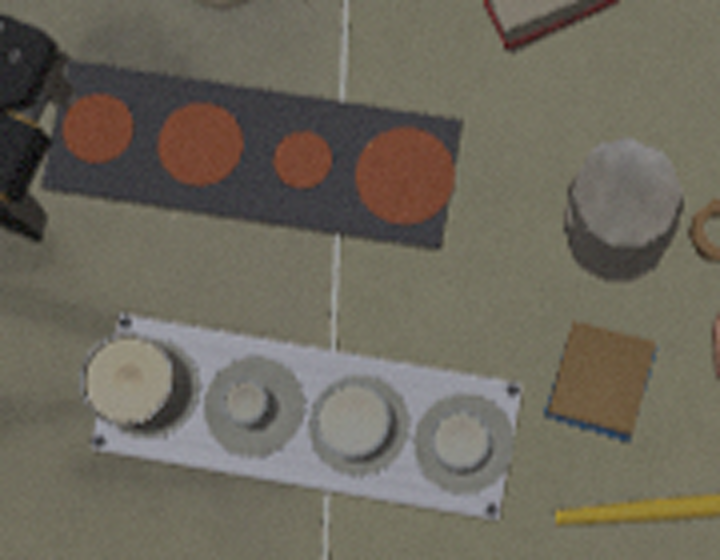

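The top view shows a, d, b, c from left to right, each upright on the middle of its pad. The gripper is clear, so I'll hand in.

```bash
python3 -c "
from plant import r
print(r.sign_off()); print(r.get_state()['clock'])"
```

```text
the job is handed in; nothing more can be done
None
the job is handed in; nothing more can be done
```

All four casting rings are on the cooling rack in reverse order, and the job is handed in at about 36 s of the 93 s allowed. The loading rack read c, b, d, a from left to right; the cooling rack now reads a, d, b, c.

**Final check:** Scene, top and wrist views show all four rings upright and standing free, with the gripper open and well clear. By my measurements each ring is within about 2 mm of its pad centre. Ring c is the furthest off, at about 1.5 mm. Pad readings partly hidden by their rings differed by up to 4 mm, so I gave them little weight.

**What disagreed:**
- **Fingertip position:** the real fingertips sat about 35 mm above the reported TCP, although the interface text says the TCP is at the very end of the fingers. My first grasp on ring c therefore closed on air just above it and moved nothing. I measured the offset from two views and allowed for it in every grasp and placement after that.
- **Forces:** no reading I took showed more than about 6 N at the wrist.

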